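# Draw the old canister forward with the notched divider and restock behind it

### The arm

A 6-joint arm with a two-finger parallel gripper is mounted at the origin on the work surface. World frame = base frame: x ahead of the robot, y to its left, z up, the work surface at z = 0. Lengths are in m, angles in degrees, forces in N, time in s.
With the tool pointing down it reaches from about 0.35 to 0.875 m from the base axis. Payload 4.2 kg.
Tool frame: the origin (TCP) lies midway between the tips of the shut fingers; the grasp point (between the pads) lies r.grasp_offset behind it (r.grasp_offset is the distance from the TCP to the grasp point, in m); z points along the fingers, y is the direction in which the jaws open and shut (so a half turn about z gives the same grasp; the last joint's range is limited). The gripper opens to 87 mm and grips with 3 to 60 N. Pads are 19 mm wide; open, the fingers measure 117 mm over their backs; the gripper's body (75 mm by 190 mm) begins 51 mm behind the grasp point.
Start: joints at [86.895, 22.042, 0.453, 0, -68.411, -14.817], TCP at [0.192, 0.595, 0.223] pointing down, gripper open.
Joint ranges: [-179.83, 179.83], [-69.29, 118.12], [-61.27, 80.66], [-181.25, 117.63], [-171.15, -9.14], [-177.46, 177.46]. Speed limits (degrees/s): [159.86, 159.86, 180, 180, 180, 180].

### API

Orientations are given as a 3x3 rotation matrix whose columns are the frame's x, y, z axes.
In Python, from station import sense, optics, r gives the robot as it stands. The module is installed in compiled form; this text tells all that it offers.
- The arm moves only by the tool servo_tool, never from a script. Its argument "deltas" is a list of rows, each an object with "slide": the shift along the tool's x, y, z in units of 25 mm (1.0 is 25 mm), a list of three; "spin": the turn about the tool's z in units of 8 degrees (1.0 is 8 degrees). A call has 1 to 10 rows; each row shifts and turns the pose as measured when the row begins, along the tool's axes as they then stand; what a row does not reach is not made up. A row lasts 1/10 s, in which the tool goes at most 50 mm and 8.59 degrees, less where a joint would pass 70% of its speed; a pose out of reach is approached as far as the arm can. A call is refused whole if a number of a shift passes 1 or a number of a turn 1, either way. A call with a gripper value outside its range is refused whole. "gripper" is the closure in counts, from 0 (fully open) to 255 (shut), set as the call begins (left out, the last holds). The fingers move at their own pace and stop on an object; the grip force is fixed at half the most. Time passes only in rows, so rows that do not move let the fingers close. It gives the time, the measured TCP pose, the force and the opening at its end, in the units of the state.
- sense(): the state, without advancing time (a new reading comes with each control period).
- optics.capture(name): name is "side" or "top"; returns a dict with "frame" (384x512x3 uint8, red, green, blue), "camera_matrix" (3x3 intrinsics, pixels), "eye" and "rotation" of the camera in the world. Camera axes: x right, y down, z forward; pixel columns grow to the right and rows downward; lengths in m; the calibration is good to about 2 mm. A picture is of the moment at which its call begins. There is no depth.
- r.finish_job(): hands the job in, once; it reports no verdict.
The state is a dict: "time_s": time; "joints": joint angles; "joint_velocities": joint speeds; "effort": joint torques, N m; "tcp_pos": TCP position; "ee_rot": TCP orientation; "wrist_force": force on the tool from outside, world axes, zero at the start; "moment": the same for the moment, N m; "gripper_width": opening from 0.0 (shut) to 1.0 (fully open).
Only numpy, scipy, OpenCV 4.12 (cv2) and the standard library are available. Lean on these libraries where they do the work, as an engineer would, in place of code of your own. Each camera call takes 0.05 s, during which the arm holds its last target.

### The job

Restock the little canister rack with the old one at the front: lift the divider's knob out of the long rear bay, slide the divider along so that it brings the old canister up to the front end of the lane, and let the knob drop fully into the frontmost notch. Then take the spare canister from the table and stand it upright on the lane floor behind the divider. Leave the mugs and the saucer where they are, do not tip either canister over, and let go of everything.

Things in the scene. Friction and masses are not known exactly. Their poses are not given: they have to be found in the camera images.
- rack: Fixed wood and steel canister rack. Origin: under the lane's centre, on the table. z up; y runs along the lane: REAR end at +y (away from the robot), FRONT end at -y (near the robot); x points to the robot's right. Right of the lane a steel notch rail runs along y: centre line of its face at x 125, z 115 mm. Face normal = knob axis = (-0.574, 0, 0.819) in rack axes: leans 35 degrees to the left, over the lane.
- lane_mid (a point): Middle of the lane floor's top face, 8 mm above the table; axes as the rack's. Lane 260 mm long inside (y -130 to +130), 68 mm wide (x -34 to +34) between lips 22 mm high above the table; end walls 50 mm high.
- board_edge (a point): Middle of the front lower edge of the wooden board over the rail (rack x 105, z 245 mm). Board 12 mm thick, 70 mm deep (to x 175), y -150 to +150, on two posts at x 160, y -145 and +145. Because of it the knob cannot be gripped by a vertical gripper; come in along the knob axis.
- knob_grip (a point): Centre of the knob's grip: black block, 20 mm along the lane, 34 mm up the slope, 46 mm along the knob axis (leaning 35 degrees over the lane). Moves with divider and lift; axes as the rack's. When down: rack x 95, z 158 mm, y as the divider. The metal yoke begins 32 mm below it along the axis. Its round-ended 12 mm pin reaches 14 mm into the bay or a notch.
- divider (a joint): Slide of the divider along the lane towards the front end (-y of the rack, to the robot), m: plate at rack y = 0.115 - value. 0 to 0.035: knob in the rear bay (free to shift there); 0.108: middle notch; 0.176: front notch; end stops -0.002 and 0.182. Bay 50 mm, notches 15 mm long, upright sides. Friction about 1 N. Leaves the bay or a notch only with the knob lifted.
- knob (a joint): Lift of the knob along its leaning axis, m: 0 fully down in the bay or a notch, about 0.014 when its pin rides on top of the rail, 0.030 at most. Falls by its own weight (150 g).
- divider_plate (a point): Centre of the upright aluminium divider plate that stands across the lane: 62 mm (x) by 6 mm (y) by 68 mm high, lower edge 16 mm above the table; a 12 mm bar at height 78 mm joins it to the slide behind the lane. At the front notch it leaves 66 mm between it and the front end wall.
- front_notch (a point): Mouth of the frontmost notch on the rail face: where the knob's pin has to drop in (rack y -61 mm). Axes as the rack's.
- old_canister_center (a point): Centre of the old canister, which stands in the lane between divider and front end: closed aluminium canister, upright, 58 mm diameter, 95 mm high, 0.2 to 0.4 kg. z up.
- new_canister_center (a point): Centre of the spare canister, alike (58 mm diameter, 95 mm high, 0.2 to 0.4 kg), standing upright on the table among the mugs. z up.
- yellow_mug: Bystander: plastic mug, 72 mm diameter, 85 mm high, handle at its +y reaching to 70 mm from its axis at most. Origin: centre of its underside.
- purple_mug: Bystander: plastic mug like the other. Origin: centre of its underside.
- saucer: Bystander: ceramic saucer, 136 mm diameter, 16 mm high. Origin: centre of its underside.
- gas_ring: Fixed portable gas ring, 270 (x) by 250 (y) mm, with a steel saucepan fast on it: 170 mm high in all. Away from the work. Origin: centre of its underside.

How it is judged (in metres and radians):
On the way, in this order (a step that is already met when the one before it is completed fails the run):
1. the knob is lifted out of the rear bay (value of joint knob above 0.01 m), for 0.1 s.
2. the knob is down in the front notch and the old canister stands between divider and front end (value of joint divider between 0.171 and 0.181 m and value of joint knob below 0.004 m and x of old_canister_center in the frame of rack between -0.012 and 0.012 m and y of old_canister_center in the frame of rack between -0.105 and -0.088 m and z of old_canister_center in the frame of rack between 0.045 and 0.062 m and angle between old_canister_center's own z axis and vertical below 0.1 rad), for 0.2 s.
At the end, for the whole second after the job is handed in: knob fully down (4 mm) in the front notch; old canister upright (0.1 rad) on the lane floor between divider and front end wall; new canister upright (0.1 rad) on the lane floor between divider and rear end wall; both at rest (all of step 2 and x of new_canister_center in the frame of rack between -0.012 and 0.012 m and y of new_canister_center in the frame of rack between -0.031 and 0.103 m and z of new_canister_center in the frame of rack between 0.045 and 0.062 m and angle between new_canister_center's own z axis and vertical below 0.1 rad and linear speed of each of old_canister, new_canister below 0.02 m/s); the robot touches nothing.
It fails at once if a mug or the saucer is displaced by more than 20 mm (distance of any of yellow_mug, purple_mug, saucer from where it was at the start of the episode above 0.02 m).
It fails at once if a canister is tipped over (angle between any of old_canister_center, new_canister_center's own z axis and vertical above 0.6 rad).
It also fails if it takes over 56 s, if anything falls off the work surface, if the arm or the gripper's body presses on something with over 40 N, if the wrist force passes 120 N, or if a joint passes its speed limit or range.

## Working session

There is one attempt and no reset: what is moved stays moved. The work goes in short steps, Python scripts to look and compute and a tool call to move; the robot and the scene stay as the last step left them, time stands still between calls to the robot, and variables do not carry over. Pictures are saved under pics/ and viewed, and the job is handed in when it is done.

Besides the shell and the picture viewer there is one more tool, called after "Emit:" as name(argument=value, ...) on one line, values as JSON. servo_tool: Moves the arm, as the interface text tells. Its arguments: {"type":"object","properties":{"deltas":{"type":"array"},"gripper":{"type":"number"}},"required":["deltas"]}

```bash
mkdir -p pics; cat > h.py <<'E'
import numpy as np, cv2
from station import sense, optics, r
def snap(n,f):
    c=optics.capture(n); cv2.imwrite('pics/'+f,c['frame'][:,:,::-1]); np.savez('pics/'+f+'.npz',**c); return c
def ray(c,u,v):
    d=c['rotation']@np.linalg.inv(c['camera_matrix'])@np.array([u,v,1.]); return c['eye'],d
def onz(c,u,v,z):
    e,d=ray(c,u,v); return e+d*(z-e[2])/d[2]
def proj(c,p):
    q=c['camera_matrix']@(c['rotation'].T@(np.array(p)-c['eye'])); return q[:2]/q[2]
E
python3 - <<'E'
from h import *
np.set_printoptions(precision=4,suppress=True)
s=sense();print(s,r.grasp_offset)
for n in('side','top'):
    c=snap(n,n+'0.png');print(n,c['camera_matrix'],c['eye'],c['rotation'])
E
```

```text
{'time_s': 0.0, 'joints': array([ 86.8937,  22.0913,   0.3777,  -0.0302, -68.4107, -14.8163]), 'joint_velocities': array([-0.0159, -0.0209, -0.1821,  0.1237,  0.0353, -0.0196]), 'effort': array([ -0.0006, -39.067 ,  18.74  ,   4.2198,   0.0109,  -0.0002]), 'tcp_pos': array([0.1921, 0.5941, 0.2214]), 'ee_rot': array([[ 0.9514, -0.3079, -0.0006],
       [-0.3079, -0.9514, -0.0021],
       [ 0.0001,  0.0022, -1.    ]]), 'wrist_force': array([0.5818, 0.3085, 0.281 ]), 'moment': array([ 0.0202, -0.0437, -0.006 ]), 'gripper_width': 0.9996174602515928} 0.0187
side [[377.2085   0.     259.1238]
 [  0.     377.2085 186.7097]
 [  0.       0.       1.    ]] [0.3621 0.8293 0.7861] [[-0.9782 -0.1296  0.1622]
 [-0.2067  0.5386 -0.8168]
 [ 0.0185 -0.8325 -0.5537]]
top [[395.5777   0.     259.7543]
 [  0.     395.5777 192.7601]
 [  0.       0.       1.    ]] [ 0.2372 -0.095   1.4229] [[ 0.118  -0.9704  0.2106]
 [-0.993  -0.1154  0.0246]
 [ 0.0005 -0.212  -0.9773]]
```

```bash
sleep 1
```

```text
(no output)
```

View pics/side0.png

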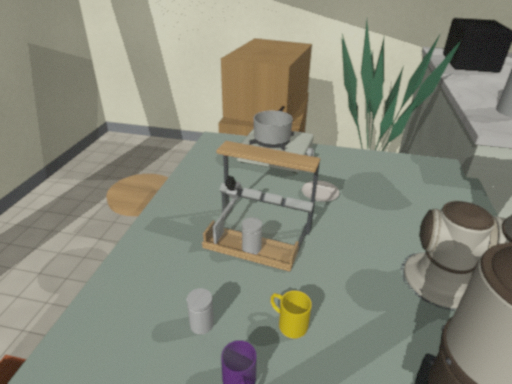

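View pics/top0.png

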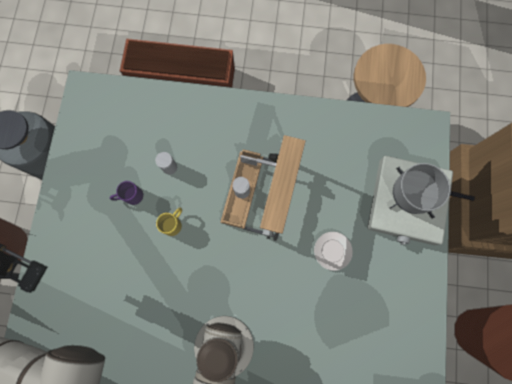

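```bash
python3 - <<'E'
import cv2
a=cv2.imread('pics/top0.png');cv2.imwrite('pics/t1.png',cv2.resize(a[125:275,95:365],None,fx=2.95,fy=2.95,interpolation=cv2.INTER_CUBIC))
a=cv2.imread('pics/side0.png');cv2.imwrite('pics/s1.png',cv2.resize(a[135:384,175:345],None,fx=2.4,fy=2.4,interpolation=cv2.INTER_CUBIC))
E
```

```text
(no output)
```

View pics/t1.png

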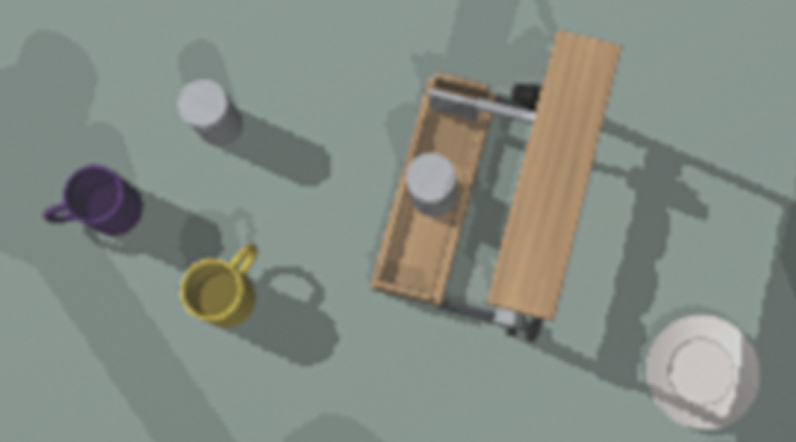

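View pics/s1.png

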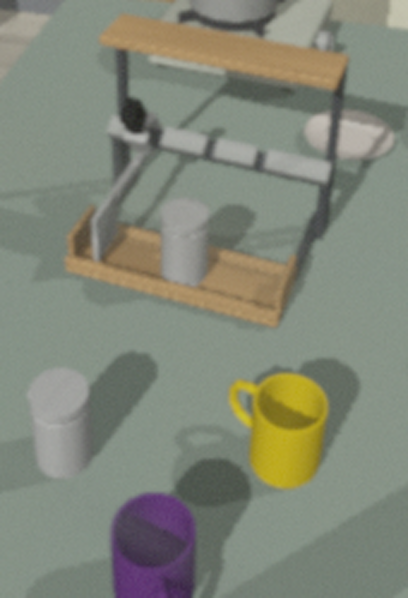

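```bash
python3 - <<'E'
from h import *
np.set_printoptions(precision=4,suppress=True)
c=dict(np.load('pics/top0.png.npz'))
hsv=cv2.cvtColor(c['frame'],cv2.COLOR_RGB2HSV)
m=cv2.inRange(hsv,(5,70,60),(22,255,255))
m[:125]=0;m[260:]=0;m[:,:200]=0;m[:,330:]=0
cs,_=cv2.findContours(m,cv2.RETR_EXTERNAL,cv2.CHAIN_APPROX_NONE)
for k in cs:
    if cv2.contourArea(k)<300: continue
    R=cv2.minAreaRect(k);b=cv2.boxPoints(R);print(R,b)
    z=0.257 if R[0][0]>265 else 0.03
    P=np.array([onz(c,u,v,z) for u,v in b]);print(P, P.mean(0))
    print([np.linalg.norm(P[i]-P[i-1]) for i in range(4)])
s=dict(np.load('pics/side0.png.npz'))
for C,n in((c,'top'),(s,'side')):
    hs=cv2.cvtColor(C['frame'],cv2.COLOR_RGB2HSV)
    for nm,lo,hi in(('y',(23,120,60),(35,255,255)),('p',(125,60,30),(160,255,255))):
        mm=cv2.inRange(hs,lo,hi); cc,_=cv2.findContours(mm,cv2.RETR_EXTERNAL,cv2.CHAIN_APPROX_NONE)
        k=max(cc,key=cv2.contourArea);print(n,nm,cv2.boundingRect(k))
E
```

```text
((240.9807586669922, 192.40383911132812), (24.031391143798828, 67.27034759521484), 15.255118370056152) [[220.5385 221.6923]
 [238.2385 156.7923]
 [261.4231 163.1154]
 [243.7231 228.0154]]
[[ 0.4167  0.0658  0.03  ]
 [ 0.6623  0.0345  0.03  ]
 [ 0.6484 -0.0529  0.03  ]
 [ 0.404  -0.0187  0.03  ]] [0.5329 0.0072 0.03  ]
[np.float64(0.08543487856136825), np.float64(0.24765144296840588), np.float64(0.08855101243033042), np.float64(0.24673720907901475)]
((281.97064208984375, 184.11764526367188), (23.283418655395508, 95.80156707763672), 14.03624439239502) [[259.0589 227.7647]
 [282.2942 134.8235]
 [304.8824 140.4706]
 [281.6471 233.4118]]
[[ 0.3829 -0.0761  0.257 ]
 [ 0.6801 -0.1136  0.257 ]
 [ 0.67   -0.1852  0.257 ]
 [ 0.3742 -0.1443  0.257 ]] [ 0.5268 -0.1298  0.257 ]
[np.float64(0.06870957911538254), np.float64(0.2995049623264259), np.float64(0.0723255915014842), np.float64(0.2985723501163371)]
top y (157, 209, 24, 26)
top p (110, 181, 32, 23)
side y (271, 290, 41, 49)
side p (222, 341, 34, 43)
```

```bash
cat >> h.py <<'E'
A=np.radians(-7.53)
YA=np.array([np.cos(A),np.sin(A),0]);XA=np.array([np.sin(A),-np.cos(A),0]);ZA=np.array([0,0,1.])
RO=np.array([0.5451,0.0090,0])
RR=np.stack([XA,YA,ZA],1)
def W(x,y,z): return RO+RR@np.array([x,y,z])/1000
def toR(p): return RR.T@(np.array(p)-RO)*1000
def over(c,pts,f,box,s):
    im=c['frame'][:,:,::-1].copy();x0,y0,x1,y1=box
    im=cv2.resize(im[y0:y1,x0:x1],None,fx=s,fy=s,interpolation=cv2.INTER_CUBIC)
    for p,col in pts:
        q=proj(c,p);cv2.circle(im,(int((q[0]+.5-x0)*s),int((q[1]+.5-y0)*s)),3,col,1)
    cv2.imwrite('pics/'+f,im)
E
python3 - <<'E'
from h import *
c=dict(np.load('pics/top0.png.npz'));s=dict(np.load('pics/side0.png.npz'))
g=(0,255,0);rd=(0,0,255);bl=(255,0,0)
pts=[(W(x,y,z),g) for x in(105,175) for y in(-150,150) for z in(245,257)]
pts+=[(W(x,y,50),rd) for x in(-34,34) for y in(-130,130)]
pts+=[(W(95,y,158),bl) for y in(115,80)]+[(W(125,-61,115),bl),(W(125,7,115),bl)]
pts+=[(W(x,115,84),(255,0,255)) for x in(-31,31)]
over(c,pts,'t2.png',(200,125,335,275),4);over(s,pts,'s2.png',(175,125,345,285),4)
E
```

```text
(no output)
```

View pics/t2.png

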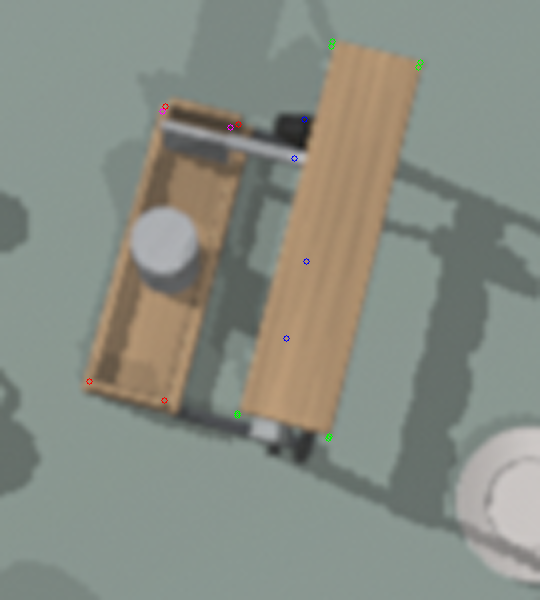

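View pics/s2.png

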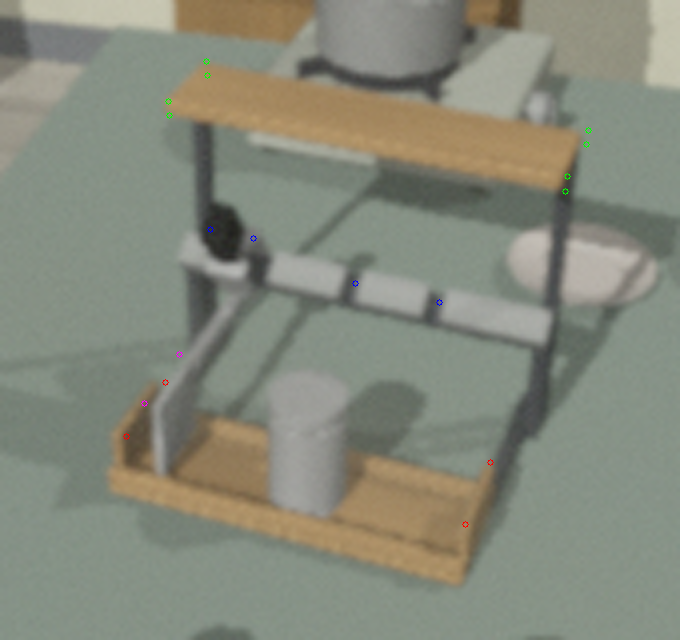

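```bash
python3 - <<'E'
from h import *
from scipy.optimize import least_squares
np.set_printoptions(precision=4,suppress=True)
c=dict(np.load('pics/top0.png.npz'));s=dict(np.load('pics/side0.png.npz'))
T=[((105,150,257),(334,40)),((175,150,257),(424,62)),((105,-150,257),(243,411)),((175,-150,257),(331,434))]
S=[((105,150,245),(168,112)),((105,150,257),(168,100)),((175,150,257),(205,65)),((105,-150,245),(563,187)),((175,-150,257),(582,132)),((125,-61,115),(433,306)),((125,7,115),(351,283))]
def pt(p,q):
    a=p[2];Y=np.array([np.cos(a),np.sin(a),0]);X=np.array([np.sin(a),-np.cos(a),0])
    return np.array([p[0],p[1],0])+(X*q[0]+Y*q[1]+ZA*q[2])/1000
def res(p,sets):
    o=[]
    for C,L,x0,y0 in sets:
        for q,u in L: o.append(proj(C,pt(p,q))-((np.array(u)+.5)/4-.5+[x0,y0]))
    return np.array(o).ravel()
a=(c,T,200,125);b=(s,S,175,125)
for st in([a],[b],[a,b]):
    R=least_squares(res,[.545,.009,A],args=(st,));print(R.x,np.degrees(R.x[2]));print(R.fun.reshape(-1,2).T)
# canisters via hough-ish: ellipse of bright top
for C,n,p in((c,'top',None),):
    g=cv2.cvtColor(C['frame'],cv2.COLOR_RGB2HSV)
    for (u,v) in((241,185),(164,160)):
        print(g[v-1:v+2,u-1:u+2].reshape(-1,3)[::4], g[v-14,u])
E
```

```text
[ 0.5463  0.0064 -0.1301] -7.454285042399597
[[ 0.3578 -0.2281 -0.5615  0.4376]
 [-0.0661 -0.3215  0.1429  0.2029]]
[ 0.5482  0.0096 -0.1388] -7.952287816839489
[[-0.4623 -0.6431 -0.1994 -0.3822  0.7053  0.7501  0.2757]
 [ 0.5789  0.0037 -1.1245  1.2379 -0.3417 -1.0127  0.0836]]
[ 0.5472  0.0075 -0.132 ] -7.561586913803643
[[ 0.1149 -0.484  -0.9978 -0.0143 -0.2859 -0.4655 -0.1787 -0.1164  0.7833
   0.9596  0.4702]
 [-0.2982 -0.5161 -0.1608 -0.0597  0.4044 -0.1689 -1.3069  0.6729 -0.8758
  -1.4849 -0.2933]]
[[108   7 176]
 [110   9 177]
 [110   9 179]] [ 16  83 114]
[[107  10 179]
 [110   9 178]
 [110   9 179]] [ 78  24 137]
```

Emit:
servo_tool(deltas=[{"slide":[0.25,0.95,0],"spin":0},{"slide":[0.25,0.95,0],"spin":0},{"slide":[0.25,0.95,0],"spin":0},{"slide":[0.25,0.95,0],"spin":0},{"slide":[0.25,0.95,0],"spin":0},{"slide":[0.25,0.95,0],"spin":0},{"slide":[0.25,0.95,0],"spin":0},{"slide":[0.25,0.95,0],"spin":0}])

```text
time_s: 0.9
tcp_pos: [0.1801, 0.3903, 0.2167]
ee_rot: [[0.951, -0.308, -0.003], [-0.308, -0.951, -0.012], [0.001, 0.012, -1.0]]
wrist_force: [-0.1, 0.1, 0.4]
gripper_width: 1.002
```

```bash
sed -i 's/^A=.*/A=np.radians(-7.6)/;s/^RO=.*/RO=np.array([0.547,0.0075,0])/' h.py; cat > st.py <<'E'
from h import *
np.set_printoptions(precision=3,suppress=True)
s=sense();R=s['ee_rot'];print('t',s['time_s'],'J',s['joints'],'tcp',s['tcp_pos'],'F',s['wrist_force'],'w',s['gripper_width']);print(R)
print('grasp rack',toR(s['tcp_pos']-R[:,2]*r.grasp_offset),'tcp rack',toR(s['tcp_pos']));print('tool in rack\n',RR.T@R)
E
python3 st.py
```

```text
t 0.9 J [ 86.971   3.286 -25.194  -0.127 -62.206 -14.857] tcp [0.18  0.39  0.217] F [-0.108  0.096  0.41 ] w 1.0022401395485536
[[ 0.951 -0.308 -0.003]
 [-0.308 -0.951 -0.012]
 [ 0.001  0.012 -1.   ]]
grasp rack [-331.167 -414.313  235.389] tcp rack [-330.941 -414.331  216.69 ]
tool in rack
 [[ 0.18   0.984  0.012]
 [ 0.984 -0.18  -0.001]
 [ 0.001  0.012 -1.   ]]
```

Emit:
servo_tool(deltas=[{"slide":[0.25,0.95,0],"spin":0},{"slide":[0.25,0.95,0],"spin":0},{"slide":[0.25,0.95,0],"spin":0},{"slide":[0.25,0.95,0],"spin":0},{"slide":[0.25,0.95,0],"spin":0}])

```text
time_s: 1.4
tcp_pos: [0.1724, 0.2605, 0.2165]
ee_rot: [[0.951, -0.309, -0.004], [-0.309, -0.951, -0.016], [0.001, 0.016, -1.0]]
wrist_force: [0.5, 0.1, 0.4]
gripper_width: 1.002
```

```bash
python3 st.py
```

```text
t 1.4 J [ 87.058 -10.28  -37.518  -0.202 -63.687 -14.949] tcp [0.172 0.261 0.216] F [0.528 0.12  0.378] w 1.0021670007395242
[[ 0.951 -0.309 -0.004]
 [-0.309 -0.951 -0.016]
 [ 0.001  0.016 -1.   ]]
grasp rack [-201.546 -404.713  235.151] tcp rack [-201.24  -404.747  216.454]
tool in rack
 [[ 0.18   0.983  0.016]
 [ 0.984 -0.18  -0.002]
 [ 0.001  0.016 -1.   ]]
```

```bash
cat >> h.py <<'E'
def go(*wps,rack=False,step=1.0,p=None,R=None):
    s=sense();R=s['ee_rot'] if R is None else R;p=s['tcp_pos'] if p is None else p
    for w in wps:
        w=W(*w) if rack else np.array(w)
        d=R.T@(w-p)/.025;n=int(np.ceil(max(abs(d))/step-1e-6));print(n,'rows of',np.round(d/max(n,1),2));p=w
E
python3 - <<'E'
from h import *
go((.36,.12,.42),(.36,-.15,.55),(.15,-.42,.6),(-.14,-.55,.6))
E
```

```text
9 rows of [ 0.99  0.35 -0.9 ]
11 rows of [ 0.3   0.94 -0.46]
13 rows of [-0.36  0.99 -0.14]
10 rows of [-0.94  0.85  0.01]
```

Emit:
servo_tool(deltas=[{"slide":[0.99,0.35,-0.9],"spin":0},{"slide":[0.99,0.35,-0.9],"spin":0},{"slide":[0.99,0.35,-0.9],"spin":0},{"slide":[0.99,0.35,-0.9],"spin":0},{"slide":[0.99,0.35,-0.9],"spin":0},{"slide":[0.99,0.35,-0.9],"spin":0},{"slide":[0.99,0.35,-0.9],"spin":0},{"slide":[0.99,0.35,-0.9],"spin":0},{"slide":[0.3,0.94,-0.46],"spin":0},{"slide":[0.3,0.94,-0.46],"spin":0}])

```text
time_s: 2.4
tcp_pos: [0.3438, 0.0747, 0.4255]
ee_rot: [[0.953, -0.303, -0.009], [-0.303, -0.953, -0.022], [-0.002, 0.024, -1.0]]
wrist_force: [0.5, 0.4, 0.1]
gripper_width: 0.999
```

Emit:
servo_tool(deltas=[{"slide":[0.3,0.94,-0.46],"spin":0},{"slide":[0.3,0.94,-0.46],"spin":0},{"slide":[0.3,0.94,-0.46],"spin":0},{"slide":[0.3,0.94,-0.46],"spin":0},{"slide":[0.3,0.94,-0.46],"spin":0},{"slide":[0.3,0.94,-0.46],"spin":0},{"slide":[0.3,0.94,-0.46],"spin":0},{"slide":[0.3,0.94,-0.46],"spin":0}])

```text
time_s: 3.2
tcp_pos: [0.3418, -0.1288, 0.5236]
ee_rot: [[0.953, -0.301, -0.013], [-0.301, -0.953, -0.021], [-0.006, 0.024, -1.0]]
wrist_force: [-0.4, 0.0, 0.2]
gripper_width: 1.0
```

```bash
python3 st.py
```

```text
t 3.2 J [   6.348   -7.842    6.797    1.166 -105.514   66.418] tcp [ 0.342 -0.129  0.524] F [-0.418  0.037  0.184] w 1.0000971413289461
[[ 0.953 -0.301 -0.013]
 [-0.301 -0.953 -0.021]
 [-0.006  0.024 -1.   ]]
grasp rack [ 161.782 -185.139  542.291] tcp rack [ 162.207 -185.328  523.597]
tool in rack
 [[ 0.173  0.985  0.023]
 [ 0.985 -0.172 -0.01 ]
 [-0.006  0.024 -1.   ]]
```

```bash
cat >> h.py <<'E'
import json
def plan(wps,spin=0,step=1.0,rack=False):
    from scipy.spatial.transform import Rotation as Q
    s=sense();R=s['ee_rot'];p=s['tcp_pos'];rows=[]
    for w in wps:
        w=W(*w) if rack else np.array(w)
        d=R.T@(w-p)/.025;L=np.linalg.norm(d);n=int(np.ceil(L/step-1e-6))
        for i in range(n):
            rows.append({'slide':[float(x) for x in np.round(R.T@(w-p)/.025/n,2)],'spin':spin})
            R=R@Q.from_euler('z',8*spin,degrees=True).as_matrix()
        p=w
    print(len(rows));print(json.dumps(rows))
E
python3 - <<'E'
from h import *
plan([(.15,-.42,.6),(-.14,-.55,.6)],0.5)
E
```

```text
28
[{"slide": [-0.25, 0.9, -0.18], "spin": 0.5}, {"slide": [-0.19, 0.91, -0.18], "spin": 0.5}, {"slide": [-0.13, 0.93, -0.18], "spin": 0.5}, {"slide": [-0.06, 0.93, -0.18], "spin": 0.5}, {"slide": [0.0, 0.93, -0.18], "spin": 0.5}, {"slide": [0.07, 0.93, -0.18], "spin": 0.5}, {"slide": [0.13, 0.93, -0.18], "spin": 0.5}, {"slide": [0.2, 0.91, -0.18], "spin": 0.5}, {"slide": [0.26, 0.9, -0.18], "spin": 0.5}, {"slide": [0.32, 0.88, -0.18], "spin": 0.5}, {"slide": [0.38, 0.85, -0.18], "spin": 0.5}, {"slide": [0.44, 0.82, -0.18], "spin": 0.5}, {"slide": [0.5, 0.79, -0.18], "spin": 0.5}, {"slide": [0.55, 0.75, -0.18], "spin": 0.5}, {"slide": [0.6, 0.71, -0.18], "spin": 0.5}, {"slide": [0.2, 0.96, 0.02], "spin": 0.5}, {"slide": [0.26, 0.94, 0.02], "spin": 0.5}, {"slide": [0.33, 0.92, 0.02], "spin": 0.5}, {"slide": [0.39, 0.9, 0.02], "spin": 0.5}, {"slide": [0.45, 0.87, 0.02], "spin": 0.5}, {"slide": [0.51, 0.83, 0.02], "spin": 0.5}, {"slide": [0.57, 0.79, 0.02], "spin": 0.5}, {"slide": [0.62, 0.75, 0.02], "spin": 0.5}, {"slide": [0.68, 0.71, 0.02], "spin": 0.5}, {"slide": [0.72, 0.66, 0.02], "spin": 0.5}, {"slide": [0.77, 0.61, 0.02], "spin": 0.5}, {"slide": [0.81, 0.55, 0.02], "spin": 0.5}, {"slide": [0.84, 0.49, 0.02], "spin": 0.5}]
```

Emit:
servo_tool(deltas=[{"slide":[-0.25,0.9,-0.2],"spin":0.5},{"slide":[-0.2,0.9,-0.2],"spin":0.5},{"slide":[-0.15,0.95,-0.2],"spin":0.5},{"slide":[-0.05,0.95,-0.2],"spin":0.5},{"slide":[0,0.95,-0.2],"spin":0.5},{"slide":[0.05,0.95,-0.2],"spin":0.5},{"slide":[0.15,0.95,-0.2],"spin":0.5},{"slide":[0.2,0.9,-0.2],"spin":0.5},{"slide":[0.25,0.9,-0.2],"spin":0.5},{"slide":[0.3,0.9,-0.2],"spin":0.5}])

```text
time_s: 4.2
tcp_pos: [0.2033, -0.3291, 0.5786]
ee_rot: [[0.513, -0.858, -0.019], [-0.858, -0.513, -0.017], [0.005, 0.025, -1.0]]
wrist_force: [0.2, 0.4, 1.2]
gripper_width: 1.001
```

Emit:
servo_tool(deltas=[{"slide":[0.4,0.85,-0.2],"spin":0.5},{"slide":[0.45,0.8,-0.2],"spin":0.5},{"slide":[0.5,0.8,-0.2],"spin":0.5},{"slide":[0.55,0.75,-0.2],"spin":0.5},{"slide":[0.6,0.7,-0.2],"spin":0.5},{"slide":[0.2,0.95,0],"spin":0.5},{"slide":[0.25,0.95,0],"spin":0.5},{"slide":[0.3,0.9,0],"spin":0.5},{"slide":[0.4,0.9,0],"spin":0.5},{"slide":[0.45,0.85,0],"spin":0.5}])

```text
time_s: 5.2
tcp_pos: [0.0176, -0.4745, 0.6055]
ee_rot: [[-0.187, -0.982, -0.022], [-0.982, 0.187, -0.007], [0.011, 0.021, -1.0]]
wrist_force: [0.2, 0.2, -0.2]
gripper_width: 0.997
```

Emit:
servo_tool(deltas=[{"slide":[0.5,0.85,0],"spin":0.5},{"slide":[0.55,0.8,0],"spin":0.5},{"slide":[0.6,0.75,0],"spin":0.5},{"slide":[0.7,0.7,0],"spin":0.5},{"slide":[0.7,0.65,0],"spin":0.5},{"slide":[0.75,0.6,0],"spin":0.5},{"slide":[0.8,0.55,0],"spin":0.5}])

```text
time_s: 5.9
tcp_pos: [-0.1486, -0.5344, 0.6063]
ee_rot: [[-0.642, -0.767, -0.022], [-0.767, 0.642, 0.0], [0.014, 0.017, -1.0]]
wrist_force: [0.2, -1.4, 0.8]
gripper_width: 1.0
```

```bash
python3 st.py
```

```text
t 5.9 J [ -88.085   16.94    46.519    1.427 -119.625   48.869] tcp [-0.149 -0.534  0.606] F [ 0.221 -1.376  0.797] w 1.0004240135317535
[[-0.642 -0.767 -0.022]
 [-0.767  0.642  0.   ]
 [ 0.014  0.017 -1.   ]]
grasp rack [ 629.124 -617.424  624.964] tcp rack [ 629.173 -617.826  606.268]
tool in rack
 [[ 0.845 -0.535  0.003]
 [-0.535 -0.845 -0.022]
 [ 0.014  0.017 -1.   ]]
```

Emit:
servo_tool(deltas=[{"slide":[0.85,-0.55,0],"spin":0},{"slide":[0.85,-0.55,0],"spin":0},{"slide":[0.85,-0.55,0],"spin":0},{"slide":[0.85,-0.55,0],"spin":0},{"slide":[0.85,-0.55,0],"spin":0},{"slide":[0.85,-0.55,0],"spin":0},{"slide":[0.85,-0.55,0],"spin":0}])

```text
time_s: 6.6
tcp_pos: [-0.168, -0.6843, 0.5666]
ee_rot: [[-0.646, -0.763, -0.031], [-0.763, 0.646, -0.017], [0.033, 0.012, -0.999]]
wrist_force: [-0.1, -1.0, 0.7]
gripper_width: 0.998
```

```bash
python3 st.py
```

```text
t 6.6 J [ -89.909   39.898   80.415    2.278 -129.522   51.12 ] tcp [-0.168 -0.684  0.567] F [-0.146 -0.989  0.679] w 0.9982341310862948
[[-0.646 -0.763 -0.031]
 [-0.763  0.646 -0.017]
 [ 0.033  0.012 -0.999]]
grasp rack [ 779.928 -616.678  585.261] tcp rack [ 780.319 -617.203  566.572]
tool in rack
 [[ 0.842 -0.54   0.021]
 [-0.539 -0.842 -0.028]
 [ 0.033  0.012 -0.999]]
```

Emit:
servo_tool(deltas=[{"slide":[0.85,-0.55,-0.6],"spin":0},{"slide":[0.85,-0.55,-0.6],"spin":0},{"slide":[0.85,-0.55,-0.6],"spin":0},{"slide":[0.85,-0.55,-0.6],"spin":0},{"slide":[0.85,-0.55,-0.6],"spin":0}])

```text
time_s: 7.1
tcp_pos: [-0.1611, -0.7205, 0.5635]
ee_rot: [[-0.642, -0.765, -0.057], [-0.758, 0.644, -0.104], [0.117, -0.023, -0.993]]
wrist_force: [0.1, -0.6, -1.0]
gripper_width: 0.999
```

```bash
python3 st.py
```

```text
t 7.1 J [ -88.672   40.755   80.629    4.137 -123.903   50.998] tcp [-0.161 -0.72   0.563] F [ 0.068 -0.621 -1.023] w 0.9993935729786898
[[-0.642 -0.765 -0.057]
 [-0.758  0.644 -0.104]
 [ 0.117 -0.023 -0.993]]
grasp rack [ 813.165 -604.772  582.058] tcp rack [ 815.235 -605.58   563.49 ]
tool in rack
 [[ 0.836 -0.537  0.111]
 [-0.536 -0.843 -0.043]
 [ 0.117 -0.023 -0.993]]
```

Emit:
servo_tool(deltas=[{"slide":[1,-0.65,-0.8],"spin":0},{"slide":[1,-0.65,-0.8],"spin":0},{"slide":[1,-0.65,-0.8],"spin":0},{"slide":[1,-0.65,-0.8],"spin":0},{"slide":[1,-0.65,-0.8],"spin":0},{"slide":[1,-0.65,-0.8],"spin":0},{"slide":[1,-0.65,-0.8],"spin":0},{"slide":[1,-0.65,-0.8],"spin":0},{"slide":[1,-0.65,-0.8],"spin":0},{"slide":[1,-0.65,-0.8],"spin":0}])

```text
time_s: 8.1
tcp_pos: [-0.138, -0.7669, 0.6072]
ee_rot: [[-0.623, -0.773, -0.119], [-0.713, 0.624, -0.32], [0.322, -0.114, -0.94]]
wrist_force: [0.7, -0.7, 0.7]
gripper_width: 1.001
```

```bash
python3 st.py
```

```text
t 8.1 J [ -85.133   39.295   80.602    9.121 -112.877   50.067] tcp [-0.138 -0.767  0.607] F [ 0.701 -0.698  0.726] w 1.0013951551040894
[[-0.623 -0.773 -0.119]
 [-0.713  0.624 -0.32 ]
 [ 0.322 -0.114 -0.94 ]]
grasp rack [ 851.955 -575.108  624.748] tcp rack [ 858.177 -576.529  607.17 ]
tool in rack
 [[ 0.789 -0.516  0.333]
 [-0.523 -0.849 -0.076]
 [ 0.322 -0.114 -0.94 ]]
```

Emit:
servo_tool(deltas=[{"slide":[0.6,-1,-0.25],"spin":0},{"slide":[0.6,-1,-0.25],"spin":0},{"slide":[0.6,-1,-0.25],"spin":0},{"slide":[0.6,-1,-0.25],"spin":0},{"slide":[0.6,-1,-0.25],"spin":0},{"slide":[0.6,-1,-0.25],"spin":0}])

```text
time_s: 8.7
tcp_pos: [-0.0583, -0.8253, 0.6006]
ee_rot: [[-0.611, -0.78, -0.138], [-0.679, 0.605, -0.416], [0.407, -0.16, -0.899]]
wrist_force: [0.1, -0.5, -0.5]
gripper_width: 0.999
```

```bash
python3 st.py
```

```text
t 8.7 J [ -78.445   41.631   80.586   13.091 -105.665   44.802] tcp [-0.058 -0.825  0.601] F [ 0.13  -0.49  -0.546] w 0.9994005210903708
[[-0.611 -0.78  -0.138]
 [-0.679  0.605 -0.416]
 [ 0.407 -0.16  -0.899]]
grasp rack [ 897.501 -488.361  617.447] tcp rack [ 905.545 -489.884  600.634]
tool in rack
 [[ 0.754 -0.496  0.43 ]
 [-0.515 -0.853 -0.081]
 [ 0.407 -0.16  -0.899]]
```

Emit:
servo_tool(deltas=[{"slide":[0.4,-1,-0.25],"spin":0},{"slide":[0.4,-1,-0.25],"spin":0},{"slide":[0.4,-1,-0.25],"spin":0},{"slide":[0.4,-1,-0.25],"spin":0},{"slide":[0.4,-1,-0.25],"spin":0},{"slide":[0.4,-1,-0.25],"spin":0},{"slide":[0.4,-1,-0.25],"spin":0}])

```text
time_s: 9.4
tcp_pos: [0.0471, -0.864, 0.6057]
ee_rot: [[-0.596, -0.79, -0.143], [-0.636, 0.574, -0.516], [0.49, -0.217, -0.844]]
wrist_force: [-0.6, -0.2, 0.9]
gripper_width: 0.999
```

```bash
python3 st.py
```

```text
t 9.4 J [-70.334  43.514  80.603  18.224 -99.208  38.388] tcp [ 0.047 -0.864  0.606] F [-0.575 -0.229  0.931] w 0.9992647807498753
[[-0.596 -0.79  -0.143]
 [-0.636  0.574 -0.516]
 [ 0.49  -0.217 -0.844]]
grasp rack [ 920.021 -378.847  621.503] tcp rack [ 929.942 -380.228  605.712]
tool in rack
 [[ 0.709 -0.464  0.531]
 [-0.507 -0.859 -0.074]
 [ 0.49  -0.217 -0.844]]
```

Emit:
servo_tool(deltas=[{"slide":[0.6,-1,-0.1],"spin":0},{"slide":[0.6,-1,-0.1],"spin":0},{"slide":[0.6,-1,-0.1],"spin":0},{"slide":[0.6,-1,-0.1],"spin":0}])

```text
time_s: 9.8
tcp_pos: [0.0864, -0.891, 0.6067]
ee_rot: [[-0.588, -0.797, -0.14], [-0.602, 0.547, -0.582], [0.54, -0.257, -0.801]]
wrist_force: [0.4, 0.4, -0.1]
gripper_width: 1.003
```

```bash
python3 st.py; python3 - <<'E'
from h import *
# canister position
c=dict(np.load('pics/top0.png.npz'))
ax=np.array([-.574,0,.819])
print('knob',W(95,115,158),'pre',W(*(np.array([95,115,158])+ax*120)))
# detect discs: low sat, bright, in windows
hs=cv2.cvtColor(c['frame'],cv2.COLOR_RGB2HSV)
m=cv2.inRange(hs,(95,3,150),(130,25,255))
for n,(x,y),z in(('old',(241,185),.103),('new',(164,160),.095)):
    mm=np.zeros_like(m);mm[y-14:y+14,x-14:x+14]=m[y-14:y+14,x-14:x+14]
    k=max(cv2.findContours(mm,0,1)[0],key=cv2.contourArea);e=cv2.fitEllipse(k);print(n,e)
    p=onz(c,*e[0],z);print(p,toR(p))
E
```

```text
t 9.8 J [-67.787  44.91   80.587  20.534 -94.171  36.097] tcp [ 0.086 -0.891  0.607] F [ 0.364  0.405 -0.083] w 1.0026279182525741
[[-0.588 -0.797 -0.14 ]
 [-0.602  0.547 -0.582]
 [ 0.54  -0.257 -0.801]]
grasp rack [ 940.437 -336.532  621.669] tcp rack [ 951.568 -337.694  606.688]
tool in rack
 [[ 0.675 -0.436  0.595]
 [-0.503 -0.862 -0.062]
 [ 0.54  -0.257 -0.801]]
knob [ 0.64842543 -0.10187496  0.158     ] pre [ 0.65753525 -0.03360003  0.25628   ]
old ((240.54981994628906, 184.9418182373047), (14.126130104064941, 14.570988655090332), 14.258464813232422)
[0.5410804  0.00684776 0.103     ] [  1.42941748  -5.78133985 103.        ]
new ((163.23526000976562, 159.50848388671875), (14.560157775878906, 14.954997062683105), 50.268516540527344)
[0.60166502 0.2877528  0.095     ] [-285.02073042   17.11959703   95.        ]
```

```bash
python3 - <<'E'
from h import *
s=dict(np.load('pics/side0.png.npz'));c=dict(np.load('pics/top0.png.npz'))
g=cv2.cvtColor(s['frame'],cv2.COLOR_RGB2GRAY)
m=(g<45).astype(np.uint8);mm=np.zeros_like(m);mm[170:195,220:245]=m[170:195,220:245]
ys,xs=np.nonzero(mm);print(xs.mean(),ys.mean(),len(xs))
e,d=ray(s,xs.mean(),ys.mean())
E_=toR(e);D=RR.T@d*1000
for X in(85,95): t=(X-E_[0])/D[0];print(E_+t*D)
plan([(.33,-.74,.55),(.6,-.4,.48),(*W(0,115,400)[:2],.4)],-0.12,1.35)
E
```

```text
231.6 183.2 30
[ 85.          94.49083238 162.90135623]
[ 95.          98.90650368 155.78041909]
35
[{"slide": [-1.18, -0.43, -0.34], "spin": -0.12}, {"slide": [-1.17, -0.45, -0.34], "spin": -0.12}, {"slide": [-1.16, -0.47, -0.34], "spin": -0.12}, {"slide": [-1.15, -0.49, -0.34], "spin": -0.12}, {"slide": [-1.15, -0.51, -0.34], "spin": -0.12}, {"slide": [-1.14, -0.53, -0.34], "spin": -0.12}, {"slide": [-1.13, -0.55, -0.34], "spin": -0.12}, {"slide": [-1.12, -0.57, -0.34], "spin": -0.12}, {"slide": [-1.11, -0.58, -0.34], "spin": -0.12}, {"slide": [-1.13, -0.2, -0.51], "spin": -0.12}, {"slide": [-1.13, -0.22, -0.51], "spin": -0.12}, {"slide": [-1.12, -0.24, -0.51], "spin": -0.12}, {"slide": [-1.12, -0.26, -0.51], "spin": -0.12}, {"slide": [-1.11, -0.28, -0.51], "spin": -0.12}, {"slide": [-1.11, -0.3, -0.51], "spin": -0.12}, {"slide": [-1.1, -0.32, -0.51], "spin": -0.12}, {"slide": [-1.1, -0.33, -0.51], "spin": -0.12}, {"slide": [-1.09, -0.35, -0.51], "spin": -0.12}, {"slide": [-1.09, -0.37, -0.51], "spin": -0.12}, {"slide": [-1.08, -0.39, -0.51], "spin": -0.12}, {"slide": [-1.07, -0.41, -0.51], "spin": -0.12}, {"slide": [-1.07, -0.43, -0.51], "spin": -0.12}, {"slide": [-1.06, -0.44, -0.51], "spin": -0.12}, {"slide": [-1.21, 0.18, -0.58], "spin": -0.12}, {"slide": [-1.21, 0.16, -0.58], "spin": -0.12}, {"slide": [-1.21, 0.14, -0.58], "spin": -0.12}, {"slide": [-1.22, 0.12, -0.58], "spin": -0.12}, {"slide": [-1.22, 0.1, -0.58], "spin": -0.12}, {"slide": [-1.22, 0.08, -0.58], "spin": -0.12}, {"slide": [-1.22, 0.06, -0.58], "spin": -0.12}, {"slide": [-1.22, 0.04, -0.58], "spin": -0.12}, {"slide": [-1.22, 0.02, -0.58], "spin": -0.12}, {"slide": [-1.22, -0.0, -0.58], "spin": -0.12}, {"slide": [-1.22, -0.02, -0.58], "spin": -0.12}, {"slide": [-1.22, -0.04, -0.58], "spin": -0.12}]
```

Emit:
servo_tool(deltas=[{"slide":[-1,-0.35,-0.3],"spin":-0.1},{"slide":[-1,-0.4,-0.3],"spin":-0.1},{"slide":[-1,-0.4,-0.3],"spin":-0.1},{"slide":[-1,-0.4,-0.3],"spin":-0.1},{"slide":[-1,-0.4,-0.3],"spin":-0.1},{"slide":[-1,-0.4,-0.3],"spin":-0.1},{"slide":[-1,-0.45,-0.3],"spin":-0.1},{"slide":[-1,-0.45,-0.3],"spin":-0.1},{"slide":[-1,-0.45,-0.3],"spin":-0.1},{"slide":[-1,-0.5,-0.3],"spin":-0.1}])

```text
time_s: 10.8
tcp_pos: [0.3227, -0.7493, 0.5412]
ee_rot: [[-0.471, -0.871, -0.144], [-0.671, 0.459, -0.583], [0.573, -0.178, -0.8]]
wrist_force: [-1.0, -0.3, -0.2]
gripper_width: 1.002
```

Emit:
servo_tool(deltas=[{"slide":[-1,-0.2,-0.45],"spin":-0.1},{"slide":[-1,-0.2,-0.45],"spin":-0.1},{"slide":[-1,-0.2,-0.45],"spin":-0.1},{"slide":[-1,-0.25,-0.45],"spin":-0.1},{"slide":[-1,-0.25,-0.45],"spin":-0.1},{"slide":[-1,-0.25,-0.45],"spin":-0.1},{"slide":[-1,-0.3,-0.45],"spin":-0.1},{"slide":[-1,-0.3,-0.45],"spin":-0.1},{"slide":[-1,-0.3,-0.45],"spin":-0.1},{"slide":[-1,-0.3,-0.45],"spin":-0.1}])

```text
time_s: 11.8
tcp_pos: [0.509, -0.5275, 0.49]
ee_rot: [[-0.339, -0.931, -0.138], [-0.729, 0.352, -0.587], [0.595, -0.098, -0.797]]
wrist_force: [0.6, 0.3, -0.7]
gripper_width: 1.001
```

```bash
python3 st.py;python3 - <<'E'
from h import *
plan([(*W(0,115,400)[:2],.42)],-0.1,1.2)
E
```

```text
t 11.8 J [-20.98   21.744  15.314  37.358 -80.217  -7.09 ] tcp [ 0.509 -0.527  0.49 ] F [ 0.597  0.308 -0.73 ] w 1.0013452017077882
[[-0.339 -0.931 -0.138]
 [-0.729  0.352 -0.587]
 [ 0.595 -0.098 -0.797]]
grasp rack [524.092  34.224 504.954] tcp rack [535.322  33.112 490.043]
tool in rack
 [[ 0.767 -0.226  0.601]
 [-0.239 -0.969 -0.059]
 [ 0.595 -0.098 -0.797]]
19
[{"slide": [-0.99, 0.1, -0.57], "spin": -0.1}, {"slide": [-0.99, 0.09, -0.57], "spin": -0.1}, {"slide": [-1.0, 0.07, -0.57], "spin": -0.1}, {"slide": [-1.0, 0.06, -0.57], "spin": -0.1}, {"slide": [-1.0, 0.05, -0.57], "spin": -0.1}, {"slide": [-1.0, 0.03, -0.57], "spin": -0.1}, {"slide": [-1.0, 0.02, -0.57], "spin": -0.1}, {"slide": [-1.0, 0.0, -0.57], "spin": -0.1}, {"slide": [-1.0, -0.01, -0.57], "spin": -0.1}, {"slide": [-1.0, -0.02, -0.57], "spin": -0.1}, {"slide": [-1.0, -0.04, -0.57], "spin": -0.1}, {"slide": [-1.0, -0.05, -0.57], "spin": -0.1}, {"slide": [-1.0, -0.06, -0.57], "spin": -0.1}, {"slide": [-1.0, -0.08, -0.57], "spin": -0.1}, {"slide": [-0.99, -0.09, -0.57], "spin": -0.1}, {"slide": [-0.99, -0.11, -0.57], "spin": -0.1}, {"slide": [-0.99, -0.12, -0.57], "spin": -0.1}, {"slide": [-0.99, -0.13, -0.57], "spin": -0.1}, {"slide": [-0.99, -0.15, -0.57], "spin": -0.1}]
```

Emit:
servo_tool(deltas=[{"slide":[-1,0.1,-0.57],"spin":-0.1},{"slide":[-1,0.1,-0.57],"spin":-0.1},{"slide":[-1,0.1,-0.57],"spin":-0.1},{"slide":[-1,0.1,-0.57],"spin":-0.1},{"slide":[-1,0.05,-0.57],"spin":-0.1},{"slide":[-1,0.05,-0.57],"spin":-0.1},{"slide":[-1,0,-0.57],"spin":-0.1},{"slide":[-1,0,-0.57],"spin":-0.1},{"slide":[-1,0,-0.57],"spin":-0.1},{"slide":[-1,0,-0.57],"spin":-0.1}])

```text
time_s: 12.8
tcp_pos: [0.5922, -0.2417, 0.4488]
ee_rot: [[-0.201, -0.971, -0.13], [-0.771, 0.238, -0.591], [0.604, -0.018, -0.796]]
wrist_force: [0.5, -0.6, 0.9]
gripper_width: 1.002
```

Emit:
servo_tool(deltas=[{"slide":[-1,0,-0.57],"spin":-0.1},{"slide":[-1,-0.05,-0.57],"spin":-0.1},{"slide":[-1,-0.05,-0.57],"spin":-0.1},{"slide":[-1,-0.05,-0.57],"spin":-0.1},{"slide":[-1,-0.1,-0.57],"spin":-0.1},{"slide":[-1,-0.1,-0.57],"spin":-0.1},{"slide":[-1,-0.1,-0.57],"spin":-0.1},{"slide":[-1,-0.1,-0.57],"spin":-0.1}])

```text
time_s: 13.6
tcp_pos: [0.6546, -0.0109, 0.4172]
ee_rot: [[-0.089, -0.989, -0.12], [-0.794, 0.143, -0.591], [0.602, 0.042, -0.798]]
wrist_force: [0.5, -0.2, -0.2]
gripper_width: 1.0
```

```bash
python3 st.py; python3 - <<'E'
from h import *
s=snap('side','side1.png')
cv2.imwrite('pics/s3.png',cv2.resize(s['frame'][:,:,::-1][40:280,120:400],None,fx=2.5,fy=2.5,interpolation=cv2.INTER_CUBIC))
E
```

```text
t 13.6 J [  25.073   28.466   18.409   29.744 -102.378  -31.88 ] tcp [ 0.655 -0.011  0.417] F [ 0.465 -0.156 -0.236] w 1.0002304805818998
[[-0.089 -0.989 -0.12 ]
 [-0.794  0.143 -0.591]
 [ 0.602  0.042 -0.798]]
grasp rack [ -7.29  109.88  432.089] tcp rack [  3.963 109.119 417.174]
tool in rack
 [[ 0.799 -0.011  0.602]
 [ 0.017 -0.999 -0.041]
 [ 0.602  0.042 -0.798]]
```

View pics/s3.png

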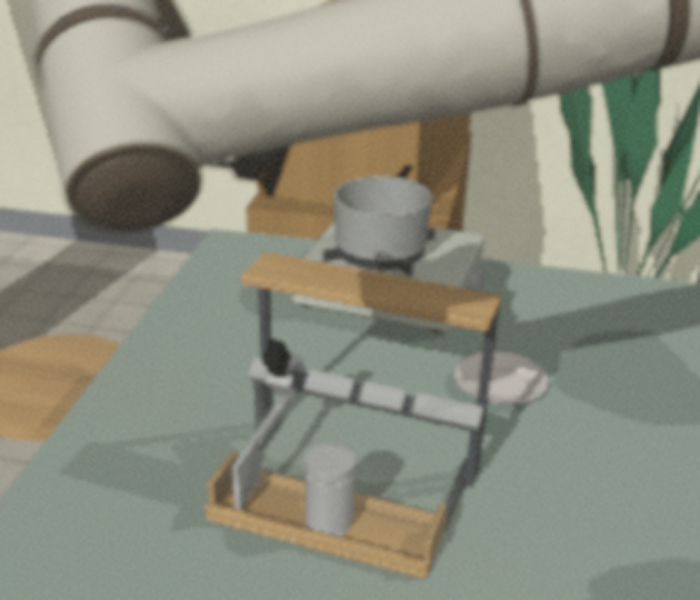

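```bash
cat >> h.py <<'E'
def gplan(*gs,step=1.0):
    s=sense();R=s['ee_rot'];go(*[W(*g)+R[:,2]*r.grasp_offset for g in gs],step=step)
E
python3 - <<'E'
from h import *
gplan((47,101,222),(94,98,160))
c=dict(np.load('pics/top0.png.npz'))
print(proj(c,W(95,98,158)),proj(c,W(80,98,172)))
E
```

```text
9 rows of [-0.35  0.    0.9 ]
4 rows of [ 0.   -0.    0.78]
[274.92489599 158.57207867] [270.67602384 156.23278251]
```

Knob y≈98 agrees in both views. Go to the pre-grasp pose.

Emit:
servo_tool(deltas=[{"slide":[-0.35,0,0.9],"spin":0},{"slide":[-0.35,0,0.9],"spin":0},{"slide":[-0.35,0,0.9],"spin":0},{"slide":[-0.35,0,0.9],"spin":0},{"slide":[-0.35,0,0.9],"spin":0},{"slide":[-0.35,0,0.9],"spin":0},{"slide":[-0.35,0,0.9],"spin":0},{"slide":[-0.35,0,0.9],"spin":0},{"slide":[-0.35,0,0.9],"spin":0}])

```text
time_s: 14.55
tcp_pos: [0.6457, -0.0617, 0.1996]
ee_rot: [[-0.087, -0.991, -0.098], [-0.797, 0.128, -0.59], [0.597, 0.027, -0.802]]
wrist_force: [0.4, -0.2, 1.0]
gripper_width: 0.999
```

```bash
python3 st.py; python3 - <<'E'
from h import *
gplan((94,98,160))
s=snap('side','side2.png')
cv2.imwrite('pics/s4.png',cv2.resize(s['frame'][:,:,::-1][100:300,150:380],None,fx=3,fy=3,interpolation=cv2.INTER_CUBIC))
E
```

```text
t 14.55 J [ 21.353  31.058  -7.931  32.173 -74.557 -43.562] tcp [ 0.646 -0.062  0.2  ] F [ 0.371 -0.186  0.956] w 0.9990998446929663
[[-0.087 -0.991 -0.098]
 [-0.797  0.128 -0.59 ]
 [ 0.597  0.027 -0.802]]
grasp rack [ 44.341 107.364 214.568] tcp rack [ 55.512 106.998 199.576]
tool in rack
 [[ 0.802  0.004  0.597]
 [ 0.019 -1.    -0.02 ]
 [ 0.597  0.027 -0.802]]
3 rows of [0.09 0.11 0.98]
```

View pics/s4.png

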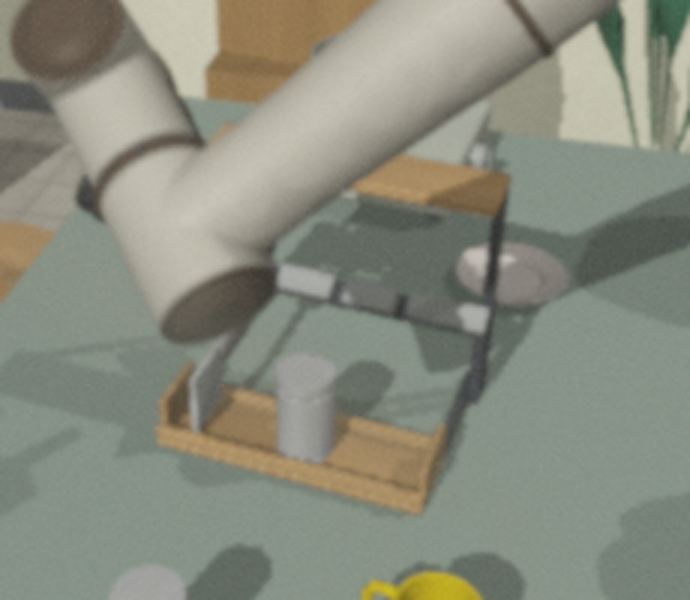

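Emit:
servo_tool(deltas=[{"slide":[0.1,0.1,0.9],"spin":0},{"slide":[0.1,0.1,0.9],"spin":0},{"slide":[0.05,0.1,0.7],"spin":0}])

```text
time_s: 14.9
tcp_pos: [0.6309, -0.1035, 0.149]
ee_rot: [[-0.084, -0.991, -0.1], [-0.797, 0.127, -0.59], [0.598, 0.03, -0.801]]
wrist_force: [0.4, -0.2, 0.1]
gripper_width: 0.996
```

```bash
python3 st.py; python3 - <<'E'
from h import *
gplan((94,98,160))
s=snap('top','top2.png')
cv2.imwrite('pics/t4.png',cv2.resize(s['frame'][:,:,::-1][110:270,180:340],None,fx=3.7,fy=3.7,interpolation=cv2.INTER_CUBIC))
E
```

```text
t 14.9 J [ 17.954  31.853 -15.209  35.318 -66.548 -45.929] tcp [ 0.631 -0.104  0.149] F [ 0.379 -0.206  0.143] w 0.9964958967667903
[[-0.084 -0.991 -0.1  ]
 [-0.797  0.127 -0.59 ]
 [ 0.598  0.03  -0.801]]
grasp rack [ 87.762  98.19  163.989] tcp rack [ 98.943  97.797 149.005]
tool in rack
 [[ 0.802  0.005  0.598]
 [ 0.023 -1.    -0.021]
 [ 0.598  0.03  -0.801]]
1 rows of [0.1  0.   0.28]
```

View pics/t4.png

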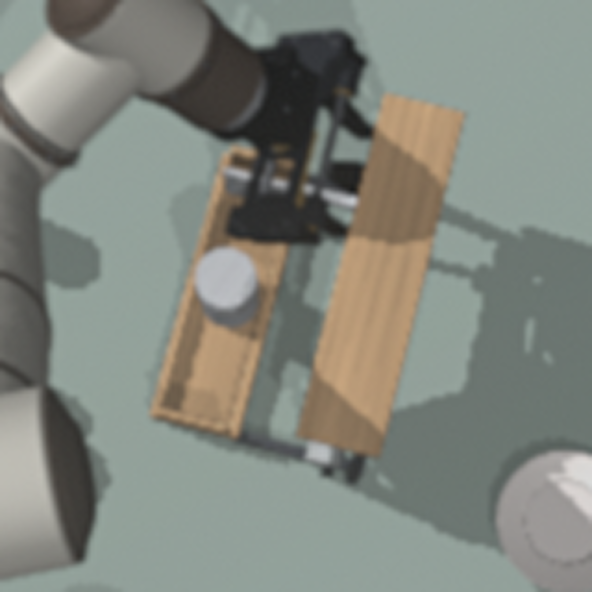

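Emit:
servo_tool(deltas=[{"slide":[0.1,0,0.25],"spin":0},{"slide":[0,0,0],"spin":0},{"slide":[0,0,0],"spin":0},{"slide":[0,0,0],"spin":0},{"slide":[0,0,0],"spin":0},{"slide":[0,0,0],"spin":0},{"slide":[0,0,0],"spin":0}], gripper=255)

```text
time_s: 15.65
tcp_pos: [0.6312, -0.1091, 0.147]
ee_rot: [[-0.085, -0.992, -0.097], [-0.798, 0.126, -0.59], [0.597, 0.028, -0.802]]
wrist_force: [0.2, -1.1, -0.2]
gripper_width: 0.449
```

```bash
python3 st.py
```

```text
t 15.65 J [ 17.43   31.862 -15.601  35.75  -65.884 -45.972] tcp [ 0.631 -0.109  0.147] F [ 0.164 -1.096 -0.201] w 0.4487064768496549
[[-0.085 -0.992 -0.097]
 [-0.798  0.126 -0.59 ]
 [ 0.597  0.028 -0.802]]
grasp rack [ 93.225  99.214 161.963] tcp rack [104.393  98.866 146.968]
tool in rack
 [[ 0.802  0.006  0.597]
 [ 0.021 -1.    -0.019]
 [ 0.597  0.028 -0.802]]
```

Emit:
servo_tool(deltas=[{"slide":[0,0,0],"spin":0},{"slide":[0,0,0],"spin":0},{"slide":[0,0,0],"spin":0},{"slide":[0,0,0],"spin":0}])

```text
time_s: 16.05
tcp_pos: [0.6315, -0.1087, 0.1471]
ee_rot: [[-0.087, -0.992, -0.096], [-0.798, 0.127, -0.589], [0.596, 0.026, -0.802]]
wrist_force: [-0.4, 0.5, -0.6]
gripper_width: 0.231
```

Emit:
servo_tool(deltas=[{"slide":[0,0,-0.3],"spin":0},{"slide":[0,0,-0.3],"spin":0},{"slide":[0,0,-0.3],"spin":0},{"slide":[0,0,0],"spin":0}])

```text
time_s: 16.45
tcp_pos: [0.6337, -0.0951, 0.1669]
ee_rot: [[-0.088, -0.991, -0.097], [-0.798, 0.129, -0.589], [0.597, 0.026, -0.802]]
wrist_force: [-0.2, -1.5, 0.5]
gripper_width: 0.232
```

```bash
python3 st.py
```

```text
t 16.45 J [ 18.707  31.111 -13.442  34.429 -68.747 -45.117] tcp [ 0.634 -0.095  0.167] F [-0.227 -1.539  0.526] w 0.23241506118733396
[[-0.088 -0.991 -0.097]
 [-0.798  0.129 -0.589]
 [ 0.597  0.026 -0.802]]
grasp rack [ 79.044  99.844 181.89 ] tcp rack [ 90.206  99.501 166.89 ]
tool in rack
 [[ 0.802  0.004  0.597]
 [ 0.018 -1.    -0.018]
 [ 0.597  0.026 -0.802]]
```

Emit:
servo_tool(deltas=[{"slide":[0,0.6,0],"spin":0},{"slide":[0,0.6,0],"spin":0},{"slide":[0,0.6,0],"spin":0}])

```text
time_s: 16.75
tcp_pos: [0.5912, -0.0881, 0.1685]
ee_rot: [[-0.09, -0.992, -0.092], [-0.799, 0.127, -0.588], [0.595, 0.021, -0.803]]
wrist_force: [1.9, -0.2, -1.1]
gripper_width: 0.23
```

```bash
python3 st.py; python3 - <<'E'
from h import *
s=snap('side','side3.png')
cv2.imwrite('pics/s5.png',cv2.resize(s['frame'][:,:,::-1][100:300,150:380],None,fx=3,fy=3,interpolation=cv2.INTER_CUBIC))
E
```

```text
t 16.75 J [ 20.645  27.31  -19.798  34.217 -67.12  -48.012] tcp [ 0.591 -0.088  0.168] F [ 1.901 -0.206 -1.097] w 0.2296694044359767
[[-0.09  -0.992 -0.092]
 [-0.799  0.127 -0.588]
 [ 0.595  0.021 -0.803]]
grasp rack [ 77.825  56.693 183.481] tcp rack [ 88.957  56.442 168.457]
tool in rack
 [[ 0.803  0.005  0.595]
 [ 0.017 -1.    -0.013]
 [ 0.595  0.021 -0.803]]
```

View pics/s5.png

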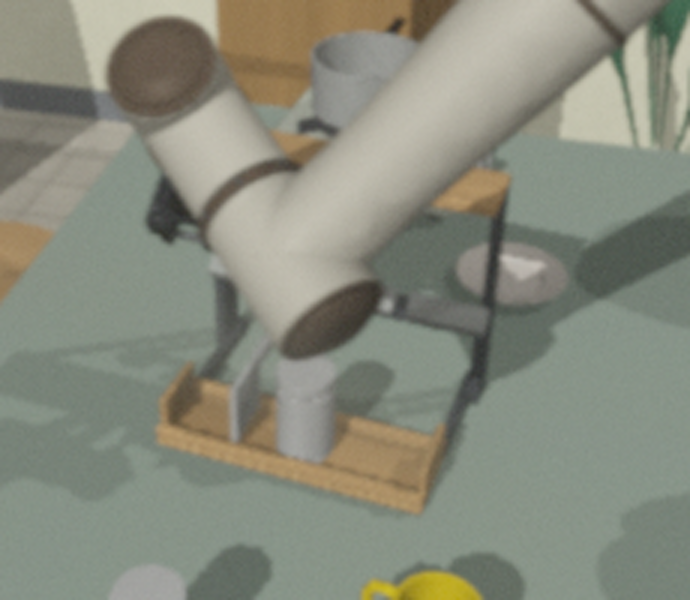

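Emit:
servo_tool(deltas=[{"slide":[0.03,0.4,0.03],"spin":0},{"slide":[0.03,0.4,0.03],"spin":0},{"slide":[0.03,0.4,0.03],"spin":0},{"slide":[0.03,0.4,0.03],"spin":0},{"slide":[0.03,0.4,0.03],"spin":0},{"slide":[0.03,0.4,0.03],"spin":0},{"slide":[0.03,0.4,0.03],"spin":0},{"slide":[0.03,0.4,0.03],"spin":0},{"slide":[0.03,0.4,0.03],"spin":0}])

```text
time_s: 17.7
tcp_pos: [0.5041, -0.0776, 0.1664]
ee_rot: [[-0.09, -0.994, -0.068], [-0.81, 0.113, -0.576], [0.58, 0.003, -0.815]]
wrist_force: [5.2, 3.9, -4.0]
gripper_width: 0.23
```

```bash
python3 st.py; python3 - <<'E'
from h import *
s=snap('side','side4.png')
cv2.imwrite('pics/s6.png',cv2.resize(s['frame'][:,:,::-1][100:300,150:380],None,fx=3,fy=3,interpolation=cv2.INTER_CUBIC))
E
```

```text
t 17.7 J [ 25.107  19.371 -32.528  33.541 -63.082 -53.687] tcp [ 0.504 -0.078  0.166] F [ 5.152  3.925 -4.043] w 0.23015137113771097
[[-0.09  -0.994 -0.068]
 [-0.81   0.113 -0.576]
 [ 0.58   0.003 -0.815]]
grasp rack [ 79.223 -31.465 181.604] tcp rack [ 90.061 -31.293 166.366]
tool in rack
 [[ 0.815  0.02   0.58 ]
 [ 0.018 -1.     0.009]
 [ 0.58   0.003 -0.815]]
```

View pics/s6.png

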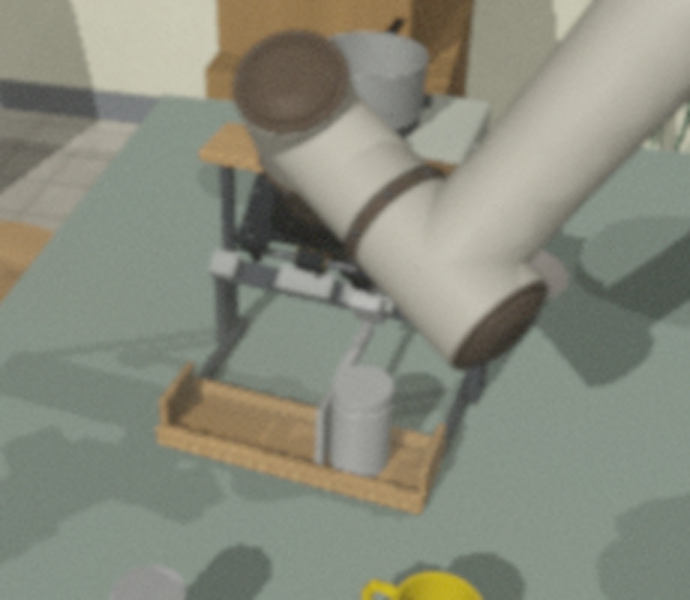

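Emit:
servo_tool(deltas=[{"slide":[0,0.4,0],"spin":0},{"slide":[0,0.4,0],"spin":0},{"slide":[0,0.35,0],"spin":0},{"slide":[0,0,0],"spin":0}])

```text
time_s: 18.15
tcp_pos: [0.4717, -0.0735, 0.1659]
ee_rot: [[-0.09, -0.994, -0.067], [-0.811, 0.113, -0.574], [0.578, 0.003, -0.816]]
wrist_force: [-0.8, 4.4, -4.1]
gripper_width: 0.228
```

```bash
python3 st.py; python3 - <<'E'
from h import *
s=snap('side','side5.png')
cv2.imwrite('pics/s7.png',cv2.resize(s['frame'][:,:,::-1][150:280,200:330],None,fx=4.6,fy=4.6,interpolation=cv2.INTER_CUBIC))
t=snap('top','top5.png')
cv2.imwrite('pics/t7.png',cv2.resize(t['frame'][:,:,::-1][110:270,180:340],None,fx=3.7,fy=3.7,interpolation=cv2.INTER_CUBIC))
E
```

```text
t 18.15 J [ 27.26   16.703 -36.404  32.642 -62.664 -55.625] tcp [ 0.472 -0.074  0.166] F [-0.849  4.418 -4.084] w 0.22771010834959107
[[-0.09  -0.994 -0.067]
 [-0.811  0.113 -0.574]
 [ 0.578  0.003 -0.816]]
grasp rack [ 79.454 -64.08  181.171] tcp rack [ 90.254 -63.908 165.906]
tool in rack
 [[ 0.816  0.02   0.578]
 [ 0.018 -1.     0.009]
 [ 0.578  0.003 -0.816]]
```

View pics/s7.png

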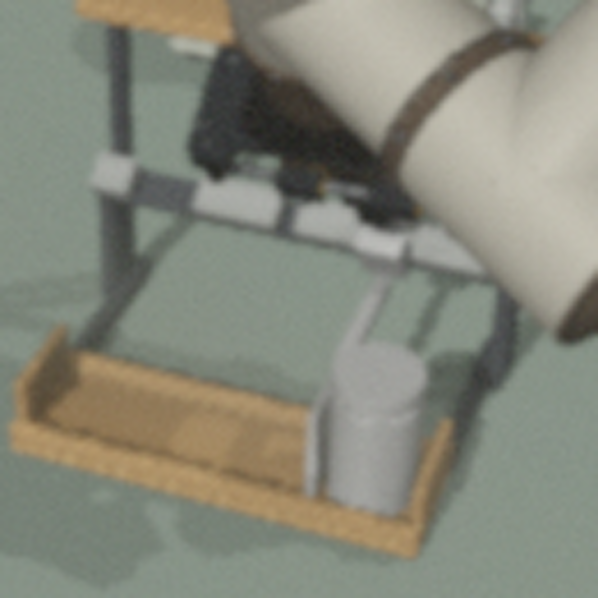

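View pics/t7.png

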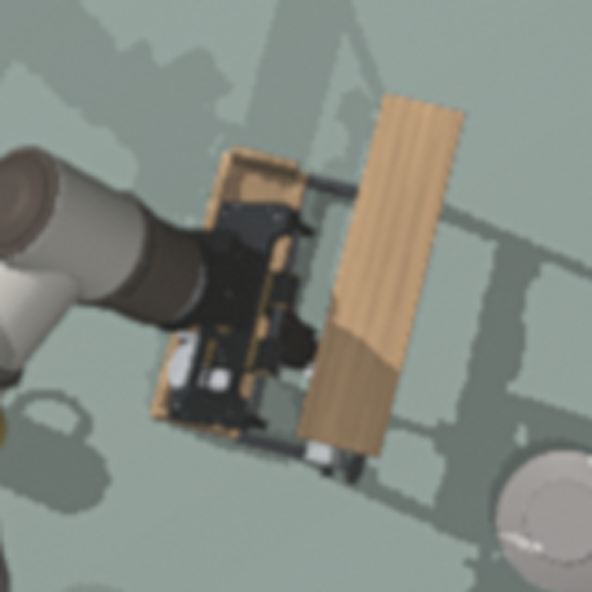

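Emit:
servo_tool(deltas=[{"slide":[0,0,0.25],"spin":0},{"slide":[0,0,0.25],"spin":0},{"slide":[0,0,0.2],"spin":0},{"slide":[0,0,0],"spin":0}])

```text
time_s: 18.65
tcp_pos: [0.4717, -0.0845, 0.1503]
ee_rot: [[-0.091, -0.994, -0.068], [-0.811, 0.113, -0.574], [0.578, 0.003, -0.816]]
wrist_force: [1.9, 3.5, -4.3]
gripper_width: 0.228
```

```bash
python3 st.py
```

```text
t 18.65 J [ 25.815  17.703 -38.115  34.252 -59.996 -56.55 ] tcp [ 0.472 -0.085  0.15 ] F [ 1.899  3.526 -4.25 ] w 0.2281560612563007
[[-0.091 -0.994 -0.068]
 [-0.811  0.113 -0.574]
 [ 0.578  0.003 -0.816]]
grasp rack [ 90.346 -62.677 165.578] tcp rack [101.159 -62.515 150.322]
tool in rack
 [[ 0.816  0.019  0.578]
 [ 0.017 -1.     0.009]
 [ 0.578  0.003 -0.816]]
```

Emit:
servo_tool(deltas=[{"slide":[0,0,0.12],"spin":0},{"slide":[0,0,0.1],"spin":0},{"slide":[0,0,0],"spin":0}])

```text
time_s: 18.95
tcp_pos: [0.4735, -0.0871, 0.147]
ee_rot: [[-0.091, -0.994, -0.064], [-0.811, 0.111, -0.575], [0.578, -0.001, -0.816]]
wrist_force: [0.3, 4.0, -4.6]
gripper_width: 0.227
```

```bash
python3 st.py
```

```text
t 18.95 J [ 25.39   17.961 -38.475  34.917 -59.221 -56.877] tcp [ 0.474 -0.087  0.147] F [ 0.305  3.977 -4.577] w 0.22718161726605648
[[-0.091 -0.994 -0.064]
 [-0.811  0.111 -0.575]
 [ 0.578 -0.001 -0.816]]
grasp rack [ 92.7   -60.563 162.282] tcp rack [103.51  -60.326 147.024]
tool in rack
 [[ 0.816  0.021  0.578]
 [ 0.017 -1.     0.013]
 [ 0.578 -0.001 -0.816]]
```

Emit:
servo_tool(deltas=[{"slide":[0,0,0],"spin":0},{"slide":[0,0,0],"spin":0},{"slide":[0,0,0],"spin":0},{"slide":[0,0,0],"spin":0}], gripper=0)

```text
time_s: 19.35
tcp_pos: [0.4724, -0.0894, 0.1489]
ee_rot: [[-0.089, -0.994, -0.066], [-0.807, 0.111, -0.58], [0.583, 0.002, -0.812]]
wrist_force: [0.3, -0.5, -0.1]
gripper_width: 0.507
```

```bash
python3 st.py
```

```text
t 19.35 J [ 25.292  17.849 -38.544  35.097 -59.574 -56.761] tcp [ 0.472 -0.089  0.149] F [ 0.29  -0.516 -0.132] w 0.507423158595143
[[-0.089 -0.994 -0.066]
 [-0.807  0.111 -0.58 ]
 [ 0.583  0.002 -0.812]]
grasp rack [ 95.012 -61.292 164.124] tcp rack [105.917 -61.082 148.935]
tool in rack
 [[ 0.812  0.022  0.583]
 [ 0.019 -1.     0.011]
 [ 0.583  0.002 -0.812]]
```

```bash
python3 - <<'E'
from h import *
c=dict(np.load('pics/top0.png.npz'));s=dict(np.load('pics/side0.png.npz'))
for n,u,v in(('y',168.6,223.3),('p',127.2,190.4)):
    p=onz(c,u,v,.085);print(n,p,toR(p),proj(s,p))
p=onz(c,163.235,159.5,.095);print(proj(s,p),proj(s,p-[0,0,.095]))
# side: top ellipse of new canister
im=s['frame'][270:350,170:240,::-1];cv2.imwrite('pics/nc.png',cv2.resize(im,None,fx=8,fy=7,interpolation=cv2.INTER_CUBIC))
g=cv2.cvtColor(c['frame'][140:185,140:190,::-1],cv2.COLOR_BGR2BGRA);cv2.imwrite('pics/nt.png',cv2.resize(g,None,fx=12,fy=12,interpolation=cv2.INTER_CUBIC))
E
```

```text
y [0.3832488  0.23418595 0.085     ] [-203.03749601 -192.29340371   85.        ] [297.55148486 298.60467184]
p [0.47957167 0.39570402 0.085     ] [-375.87602565 -118.17846599   85.        ] [240.19955268 352.61399607]
[200.10384953 297.00858654] [202.76910588 323.23052001]
```

View pics/nc.png

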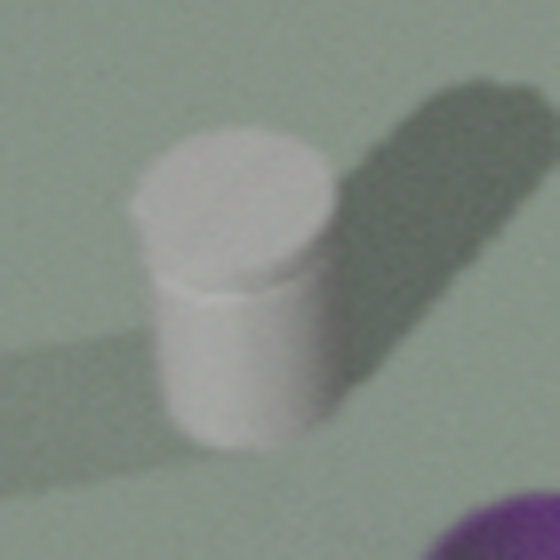

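View pics/nt.png

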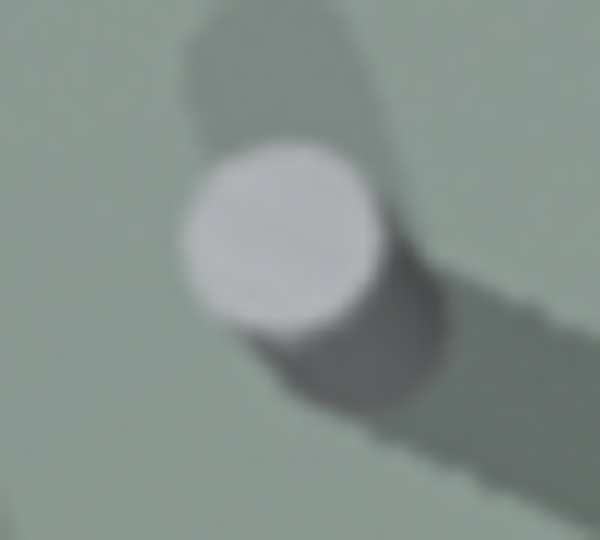

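Emit:
servo_tool(deltas=[{"slide":[0,0,-0.3],"spin":0},{"slide":[0,0,-0.6],"spin":0},{"slide":[0,0,-1],"spin":0},{"slide":[0,0,-1],"spin":0},{"slide":[0,0,-1],"spin":0},{"slide":[0,0,-1],"spin":0}])

```text
time_s: 19.95
tcp_pos: [0.4778, -0.018, 0.2519]
ee_rot: [[-0.087, -0.993, -0.075], [-0.805, 0.114, -0.583], [0.587, 0.01, -0.809]]
wrist_force: [0.4, 0.7, -0.1]
gripper_width: 0.981
```

```bash
python3 st.py; python3 - <<'E'
from h import *
gplan((-360,19,250),(-352,19,167),(-286.3,18.3,74))
E
```

```text
t 19.95 J [ 33.467  13.643 -25.47   27.059 -77.739 -52.083] tcp [ 0.478 -0.018  0.252] F [ 0.416  0.746 -0.149] w 0.9814507949936042
[[-0.087 -0.993 -0.075]
 [-0.805  0.114 -0.583]
 [ 0.587  0.01  -0.809]]
grasp rack [ 23.481 -65.253 267.021] tcp rack [ 34.469 -65.209 251.889]
tool in rack
 [[ 0.809  0.018  0.588]
 [ 0.021 -1.     0.002]
 [ 0.587  0.01  -0.809]]
13 rows of [-0.98 -0.28 -0.65]
3 rows of [-0.56 -0.01  0.96]
5 rows of [-0.01  0.01  0.91]
```

Emit:
servo_tool(deltas=[{"slide":[-0.98,-0.28,-0.65],"spin":0},{"slide":[-0.98,-0.28,-0.65],"spin":0},{"slide":[-0.98,-0.28,-0.65],"spin":0},{"slide":[-0.98,-0.28,-0.65],"spin":0},{"slide":[-0.98,-0.28,-0.65],"spin":0},{"slide":[-0.98,-0.28,-0.65],"spin":0},{"slide":[-0.98,-0.28,-0.65],"spin":0},{"slide":[-0.98,-0.28,-0.65],"spin":0},{"slide":[-0.98,-0.28,-0.65],"spin":0},{"slide":[-0.98,-0.28,-0.65],"spin":0}])

```text
time_s: 20.95
tcp_pos: [0.582, 0.2788, 0.2495]
ee_rot: [[-0.088, -0.994, -0.07], [-0.808, 0.112, -0.578], [0.582, 0.006, -0.813]]
wrist_force: [0.6, -0.3, -0.1]
gripper_width: 0.998
```

```bash
python3 st.py; python3 - <<'E'
from h import *
gplan((-360,19,250),(-352,19,167),(-286.3,18.3,74))
s=snap('side','side8.png');t=snap('top','top8.png')
cv2.imwrite('pics/s8.png',cv2.resize(s['frame'][:,:,::-1][120:280,190:340],None,fx=3.7,fy=3.7,interpolation=cv2.INTER_CUBIC))
cv2.imwrite('pics/t8.png',cv2.resize(t['frame'][:,:,::-1][110:270,90:340],None,fx=3,fy=3,interpolation=cv2.INTER_CUBIC))
E
```

```text
t 20.95 J [ 48.571  36.101  12.758  19.413 -96.804 -57.837] tcp [0.582 0.279 0.25 ] F [ 0.572 -0.321 -0.081] w 0.9984901033133008
[[-0.088 -0.994 -0.07 ]
 [-0.808  0.112 -0.578]
 [ 0.582  0.006 -0.813]]
grasp rack [-284.427   -1.365  264.731] tcp rack [-273.537   -1.234  249.53 ]
tool in rack
 [[ 0.813  0.02   0.582]
 [ 0.02  -1.     0.007]
 [ 0.582  0.006 -0.813]]
3 rows of [-0.93 -0.29 -0.43]
3 rows of [-0.56 -0.    0.96]
5 rows of [-0.01  0.01  0.91]
```

View pics/s8.png

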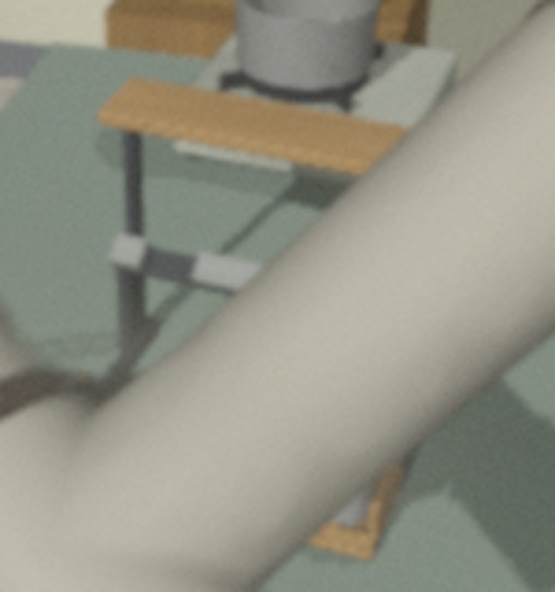

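View pics/t8.png

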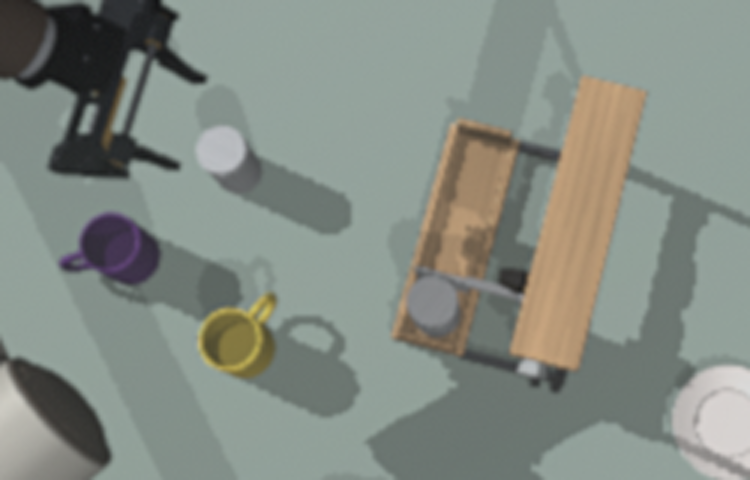

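Emit:
servo_tool(deltas=[{"slide":[-0.93,-0.29,-0.43],"spin":0},{"slide":[-0.93,-0.29,-0.43],"spin":0},{"slide":[-0.93,-0.29,-0.43],"spin":0},{"slide":[-0.5,0,0.96],"spin":0},{"slide":[-0.5,0,0.96],"spin":0},{"slide":[-0.5,0,0.9],"spin":0}])

```text
time_s: 21.65
tcp_pos: [0.6108, 0.3462, 0.1566]
ee_rot: [[-0.086, -0.994, -0.066], [-0.811, 0.108, -0.575], [0.579, 0.003, -0.816]]
wrist_force: [0.9, 0.3, 0.7]
gripper_width: 1.001
```

```bash
python3 st.py; python3 - <<'E'
from h import *
gplan((-286.3,18.3,74))
s=snap('side','side9.png');t=snap('top','top9.png')
s['frame']=s['frame'];cv2.imwrite('pics/s9.png',cv2.resize(s['frame'][:,:,::-1],None,fx=1.5,fy=1.5))
cv2.imwrite('pics/t9.png',cv2.resize(t['frame'][:,:,::-1][110:270,90:290],None,fx=3.7,fy=3.7,interpolation=cv2.INTER_CUBIC))
E
```

```text
t 21.65 J [ 50.289  45.979  18.934  18.508 -93.46  -60.404] tcp [0.611 0.346 0.157] F [0.865 0.254 0.699] w 1.001468738079455
[[-0.086 -0.994 -0.066]
 [-0.811  0.108 -0.575]
 [ 0.579  0.003 -0.816]]
grasp rack [-355.01    18.209  171.851] tcp rack [-344.192   18.416  156.599]
tool in rack
 [[ 0.815  0.024  0.579]
 [ 0.022 -1.     0.011]
 [ 0.579  0.003 -0.816]]
5 rows of [-0.    0.01  0.96]
```

View pics/t9.png

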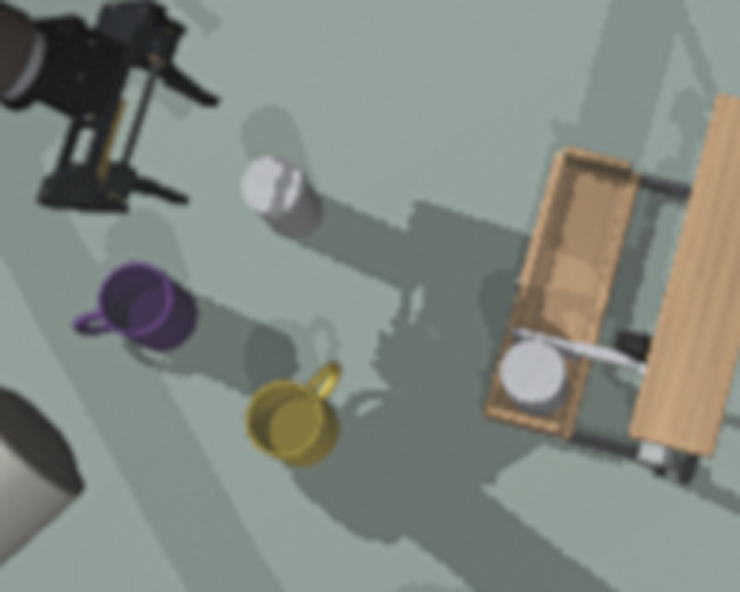

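View pics/s9.png

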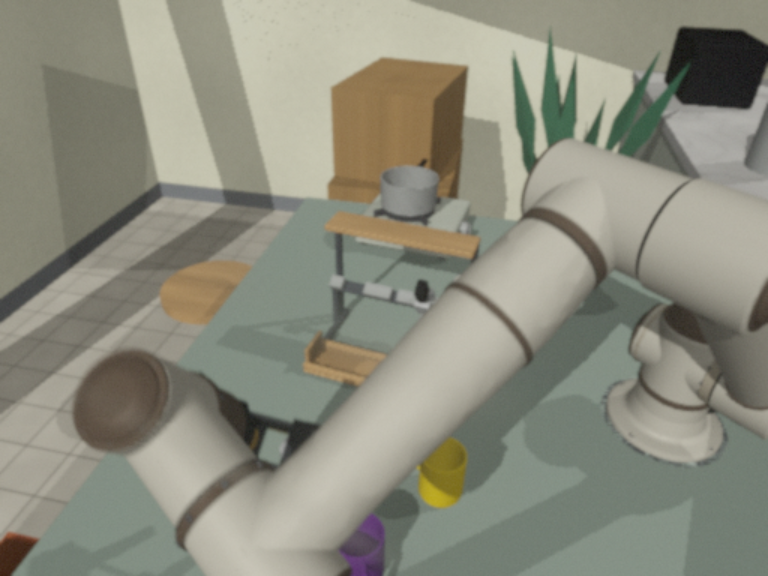

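Emit:
servo_tool(deltas=[{"slide":[0,0,0.9],"spin":0},{"slide":[0,0,0.9],"spin":0},{"slide":[0,0,0.9],"spin":0},{"slide":[0,0,0.9],"spin":0}])

```text
time_s: 22.15
tcp_pos: [0.6057, 0.2942, 0.0875]
ee_rot: [[-0.086, -0.994, -0.061], [-0.812, 0.106, -0.575], [0.578, 0.0, -0.816]]
wrist_force: [-0.1, 0.6, 0.4]
gripper_width: 1.0
```

```bash
python3 st.py; python3 - <<'E'
from h import *
gplan((-286.3,18.3,74))
t=snap('top','top10.png')
cv2.imwrite('pics/t10.png',cv2.resize(t['frame'][:,:,::-1][120:240,100:220],None,fx=5,fy=5,interpolation=cv2.INTER_CUBIC))
E
```

```text
t 22.15 J [ 48.06   45.466   7.061  19.996 -81.952 -62.373] tcp [0.606 0.294 0.087] F [-0.15   0.649  0.4  ] w 1.000166443375228
[[-0.086 -0.994 -0.061]
 [-0.812  0.106 -0.575]
 [ 0.578  0.    -0.816]]
grasp rack [-302.73    19.984  102.727] tcp rack [-291.928   20.272   87.465]
tool in rack
 [[ 0.816  0.027  0.578]
 [ 0.022 -1.     0.015]
 [ 0.578  0.    -0.816]]
2 rows of [-0.06  0.04  0.66]
```

View pics/t10.png

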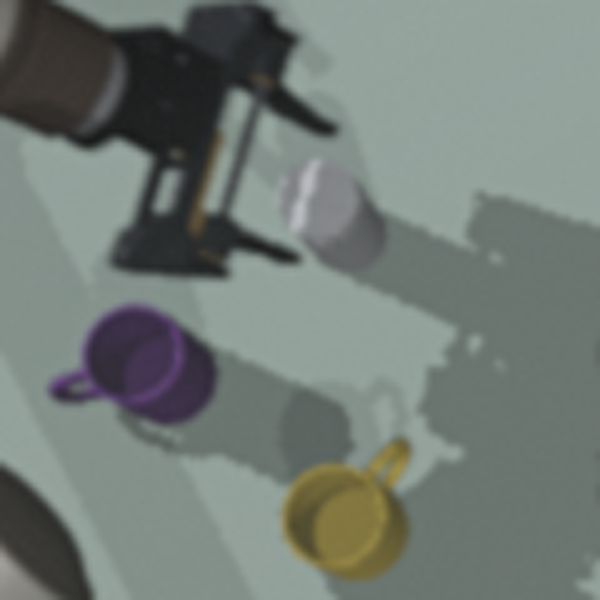

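Emit:
servo_tool(deltas=[{"slide":[-0.05,0.05,0.65],"spin":0},{"slide":[-0.05,0.03,0.6],"spin":0},{"slide":[0,0,0],"spin":0}])

```text
time_s: 22.5
tcp_pos: [0.6016, 0.2754, 0.0623]
ee_rot: [[-0.087, -0.994, -0.064], [-0.81, 0.108, -0.576], [0.58, 0.001, -0.815]]
wrist_force: [0.5, -0.3, -0.1]
gripper_width: 1.0
```

```bash
python3 st.py; python3 - <<'E'
from h import *
gplan((-286.3,18.3,74))
t=snap('top','top11.png')
cv2.imwrite('pics/t11.png',cv2.resize(t['frame'][:,:,::-1][120:240,100:220],None,fx=5,fy=5,interpolation=cv2.INTER_CUBIC))
E
```

```text
t 22.5 J [ 47.272  45.717   3.289  20.58  -78.178 -63.28 ] tcp [0.602 0.275 0.062] F [ 0.466 -0.329 -0.074] w 1.000067336234177
[[-0.087 -0.994 -0.064]
 [-0.81   0.108 -0.576]
 [ 0.58   0.001 -0.815]]
grasp rack [-283.657   18.452   77.5  ] tcp rack [-272.813   18.689   62.267]
tool in rack
 [[ 0.814  0.024  0.58 ]
 [ 0.02  -1.     0.013]
 [ 0.58   0.001 -0.815]]
1 rows of [-0.17  0.    0.05]
```

View pics/t11.png

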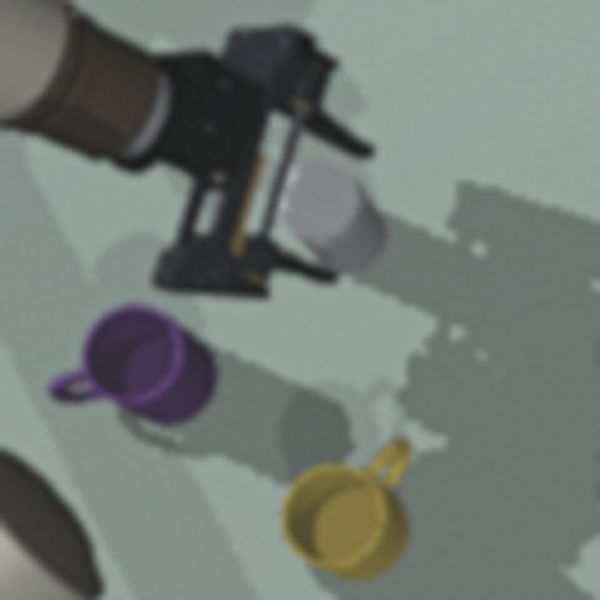

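Emit:
servo_tool(deltas=[{"slide":[-0.15,0,0.05],"spin":0},{"slide":[0,0,0],"spin":0},{"slide":[0,0,0],"spin":0},{"slide":[0,0,0],"spin":0},{"slide":[0,0,0],"spin":0},{"slide":[0,0,0],"spin":0},{"slide":[0,0,0],"spin":0}], gripper=255)

```text
time_s: 23.25
tcp_pos: [0.6044, 0.2825, 0.0651]
ee_rot: [[-0.09, -0.994, -0.056], [-0.813, 0.105, -0.572], [0.575, -0.006, -0.818]]
wrist_force: [-1.2, -0.3, 0.1]
gripper_width: 0.65
```

```bash
python3 st.py
```

```text
t 23.25 J [ 47.549  45.795   4.098  20.614 -78.408 -63.359] tcp [0.604 0.283 0.065] F [-1.186 -0.286  0.132] w 0.6500970273740175
[[-0.09  -0.994 -0.056]
 [-0.813  0.105 -0.572]
 [ 0.575 -0.006 -0.818]]
grasp rack [-290.923   20.132   80.424] tcp rack [-280.181   20.51    65.122]
tool in rack
 [[ 0.818  0.027  0.574]
 [ 0.019 -1.     0.02 ]
 [ 0.575 -0.006 -0.818]]
```

Emit:
servo_tool(deltas=[{"slide":[0.2,0,-0.3],"spin":0},{"slide":[0.4,0,-0.55],"spin":0},{"slide":[0.5,0,-0.7],"spin":0},{"slide":[0.5,0,-0.7],"spin":0},{"slide":[0.5,0,-0.7],"spin":0},{"slide":[0.3,0,-0.4],"spin":0}])

```text
time_s: 23.85
tcp_pos: [0.6035, 0.2812, 0.1718]
ee_rot: [[-0.088, -0.994, -0.058], [-0.814, 0.106, -0.571], [0.574, -0.003, -0.819]]
wrist_force: [0.3, 0.6, -2.0]
gripper_width: 0.652
```

```bash
python3 st.py; python3 - <<'E'
from h import *
gplan((-291+286,42,168),step=.8)
t=snap('top','top12.png');s=snap('side','side12.png')
cv2.imwrite('pics/t12.png',cv2.resize(t['frame'][:,:,::-1][110:240,90:220],None,fx=4.5,fy=4.5,interpolation=cv2.INTER_CUBIC))
E
```

```text
t 23.85 J [ 47.515  40.331   9.593  20.051 -88.703 -59.414] tcp [0.604 0.281 0.172] F [ 0.254  0.567 -2.02 ] w 0.6517728347613244
[[-0.088 -0.994 -0.058]
 [-0.814  0.106 -0.571]
 [ 0.574 -0.003 -0.819]]
grasp rack [-289.516   19.514  187.127] tcp rack [-278.786   19.846  171.816]
tool in rack
 [[ 0.819  0.027  0.574]
 [ 0.02  -1.     0.018]
 [ 0.574 -0.003 -0.819]]
12 rows of [ 0.74 -0.05  0.6 ]
```

View pics/t12.png

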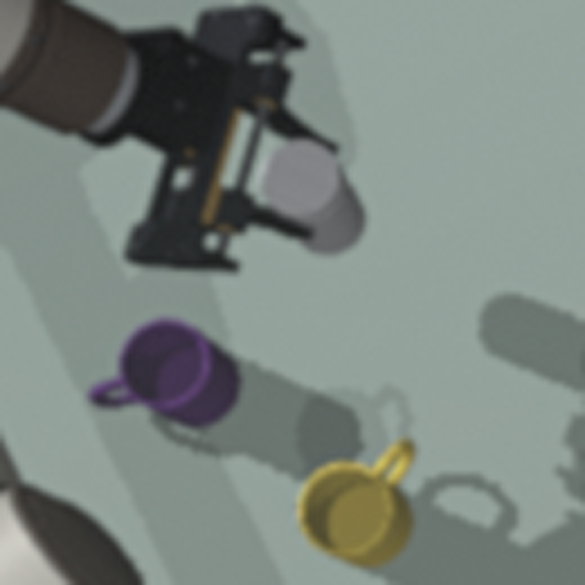

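Emit:
servo_tool(deltas=[{"slide":[0.4,0,0.3],"spin":0},{"slide":[0.75,-0.05,0.6],"spin":0},{"slide":[0.75,-0.05,0.6],"spin":0},{"slide":[0.75,-0.05,0.6],"spin":0},{"slide":[0.75,-0.05,0.6],"spin":0},{"slide":[0.75,-0.05,0.6],"spin":0},{"slide":[0.75,-0.05,0.6],"spin":0},{"slide":[0.75,-0.05,0.6],"spin":0},{"slide":[0.75,-0.05,0.6],"spin":0}])

```text
time_s: 24.85
tcp_pos: [0.5839, 0.0634, 0.1478]
ee_rot: [[-0.078, -0.994, -0.073], [-0.81, 0.106, -0.577], [0.581, 0.014, -0.814]]
wrist_force: [1.1, -0.1, -3.3]
gripper_width: 0.653
```

```bash
python3 st.py; python3 - <<'E'
from h import *
gplan((-5,42,165),step=.7)
E
```

```text
t 24.85 J [ 34.185  30.692 -14.763  27.307 -71.929 -54.998] tcp [0.584 0.063 0.148] F [ 1.15  -0.134 -3.3  ] w 0.6528030371383926
[[-0.078 -0.994 -0.073]
 [-0.81   0.106 -0.577]
 [ 0.581  0.014 -0.814]]
grasp rack [-71.145  29.13  163.045] tcp rack [-60.274  29.204 147.83 ]
tool in rack
 [[ 0.813  0.027  0.581]
 [ 0.03  -1.     0.004]
 [ 0.581  0.014 -0.814]]
4 rows of [ 0.55 -0.11  0.37]
```

Emit:
servo_tool(deltas=[{"slide":[0.55,-0.12,0.35],"spin":0},{"slide":[0.55,-0.12,0.35],"spin":0},{"slide":[0.55,-0.12,0.35],"spin":0},{"slide":[0.5,-0.12,0.35],"spin":0},{"slide":[0,0,0],"spin":0}])

```text
time_s: 25.35
tcp_pos: [0.5862, -0.0109, 0.1484]
ee_rot: [[-0.077, -0.994, -0.081], [-0.808, 0.11, -0.579], [0.584, 0.02, -0.812]]
wrist_force: [-0.3, -0.3, -2.2]
gripper_width: 0.646
```

```bash
python3 st.py; python3 - <<'E'
from h import *
t=snap('top','top13.png');s=snap('side','side13.png')
cv2.imwrite('pics/t13.png',cv2.resize(t['frame'][:,:,::-1][120:250,200:330],None,fx=4.5,fy=4.5,interpolation=cv2.INTER_CUBIC))
cv2.imwrite('pics/s13.png',cv2.resize(s['frame'][:,:,::-1][130:280,180:340],None,fx=4,fy=4,interpolation=cv2.INTER_CUBIC))
E
```

```text
t 25.35 J [ 27.771  29.037 -18.734  30.74  -68.179 -51.995] tcp [ 0.586 -0.011  0.148] F [-0.333 -0.251 -2.155] w 0.645795965040244
[[-0.077 -0.994 -0.081]
 [-0.808  0.11  -0.579]
 [ 0.584  0.02  -0.812]]
grasp rack [  2.085  41.391 163.548] tcp rack [ 13.012  41.328 148.372]
tool in rack
 [[ 0.811  0.022  0.584]
 [ 0.03  -1.    -0.003]
 [ 0.584  0.02  -0.812]]
```

View pics/t13.png

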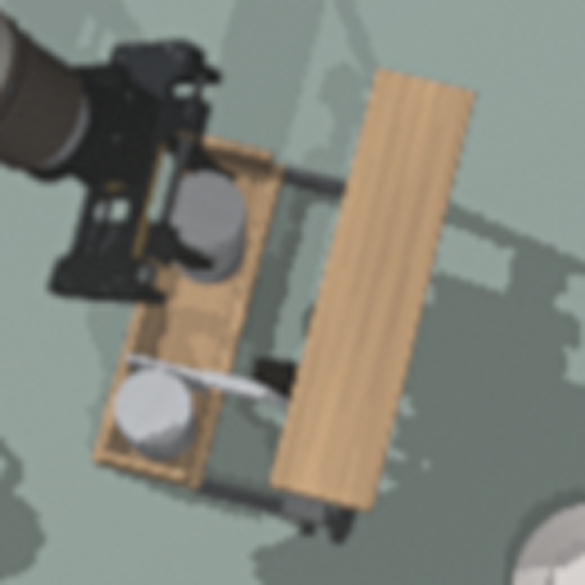

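View pics/s13.png

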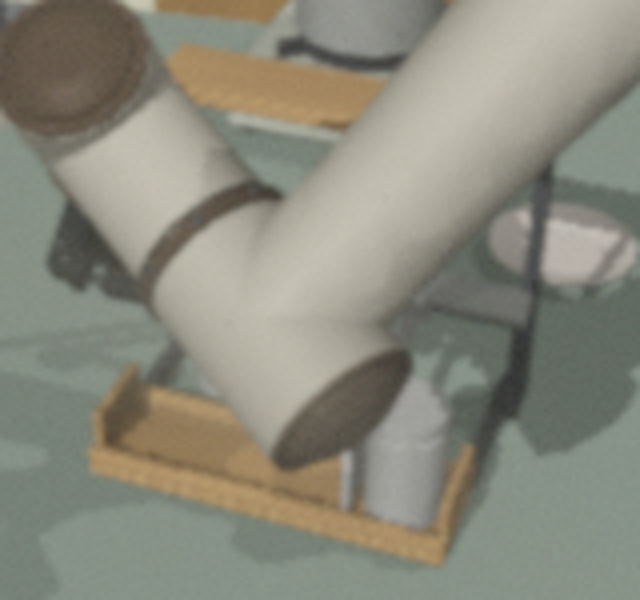

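```bash
python3 - <<'E'
from h import *
c=dict(np.load('pics/top13.png.npz'))
print(toR(onz(c,245.8,166.3,.178)),toR(onz(c,233.6,210.3,.103)))
hs=cv2.cvtColor(c['frame'],cv2.COLOR_RGB2HSV)
print(hs[166,246],hs[210,234],hs[180,244],hs[190,243])
for n,(x,y),lo,hi,z in(('new',(246,166),(90,0,95),(140,40,150),.178),('old',(234,210),(90,0,150),(140,40,255),.103)):
    m=cv2.inRange(hs,lo,hi);mm=np.zeros_like(m);mm[y-11:y+10,x-11:x+12]=m[y-11:y+10,x-11:x+12]
    k=max(cv2.findContours(mm,0,1)[0],key=cv2.contourArea);e=cv2.minEnclosingCircle(k);print(n,e,cv2.boundingRect(k),toR(onz(c,*e[0],z)))
E
```

```text
[  9.89785431  42.60658694 178.        ] [  1.42344352 -96.75560476 103.        ]
[113   8 133] [110   8 189] [100   8  90] [ 16  89 163]
new ((246.17857360839844, 167.35714721679688), 9.607503890991211) (238, 158, 16, 18) [ 12.01129901  39.44806584 178.        ]
old ((233.0357208251953, 208.85714721679688), 9.088174819946289) (226, 200, 16, 18) [ -1.72219817 -92.45322599 103.        ]
```

Emit:
servo_tool(deltas=[{"slide":[-0.35,0,0.34],"spin":0},{"slide":[-0.35,0,0.34],"spin":0},{"slide":[-0.35,0,0.34],"spin":0},{"slide":[-0.3,0,0.3],"spin":0},{"slide":[0,0,0],"spin":0}])

```text
time_s: 25.95
tcp_pos: [0.5876, 0.0023, 0.0968]
ee_rot: [[-0.073, -0.994, -0.076], [-0.809, 0.104, -0.578], [0.583, 0.02, -0.812]]
wrist_force: [-0.8, -0.5, -3.0]
gripper_width: 0.651
```

```bash
python3 st.py; python3 - <<'E'
from h import *
t=snap('top','top14.png');s=snap('side','side14.png')
cv2.imwrite('pics/t14.png',cv2.resize(t['frame'][:,:,::-1][135:235,210:310],None,fx=6,fy=6,interpolation=cv2.INTER_CUBIC))
cv2.imwrite('pics/s14.png',cv2.resize(s['frame'][:,:,::-1][130:280,180:340],None,fx=4,fy=4,interpolation=cv2.INTER_CUBIC))
E
```

```text
t 25.95 J [ 28.686  32.671 -21.108  31.844 -63.162 -55.777] tcp [0.588 0.002 0.097] F [-0.783 -0.546 -2.953] w 0.6512384332600788
[[-0.073 -0.994 -0.076]
 [-0.809  0.104 -0.578]
 [ 0.583  0.02  -0.812]]
grasp rack [-11.123  40.885 111.96 ] tcp rack [-0.212 40.899 96.774]
tool in rack
 [[ 0.812  0.029  0.583]
 [ 0.035 -0.999  0.001]
 [ 0.583  0.02  -0.812]]
```

View pics/t14.png

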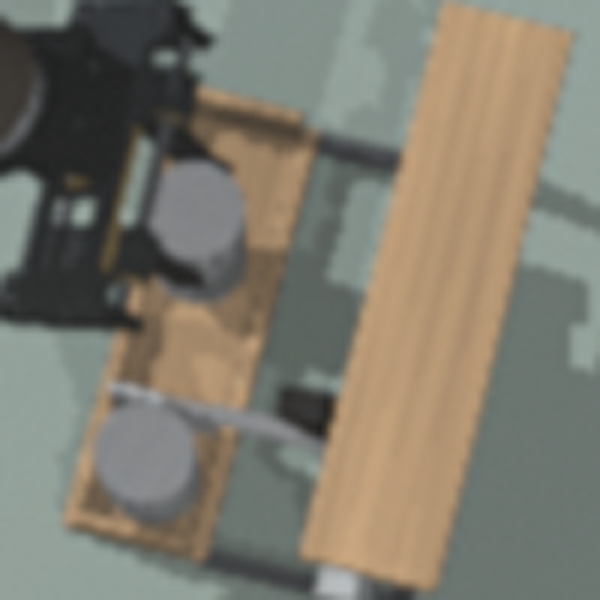

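View pics/s14.png

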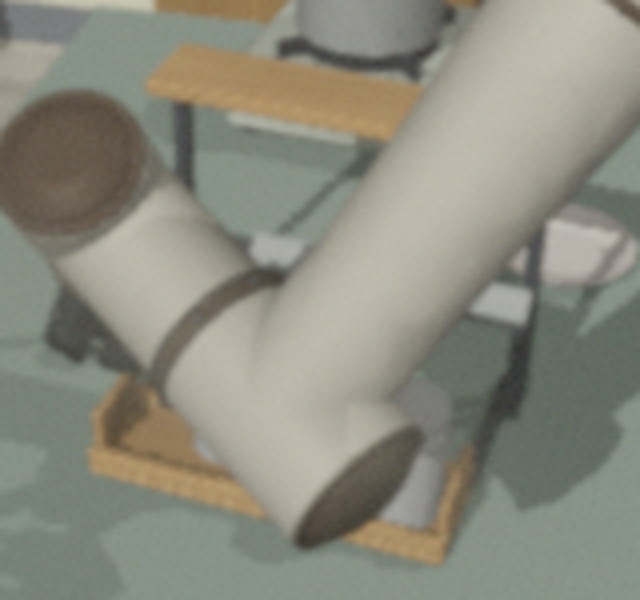

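```bash
python3 - <<'E'
from h import *
c=dict(np.load('pics/top14.png.npz'))
print(toR(onz(c,242.4,169.1,.1266)),toR(onz(c,234.25,211.25,.103)))
# left extents: expected circle outline for centre at x=0
import math
im=cv2.resize(c['frame'][:,:,::-1][135:235,210:310],None,fx=6,fy=6,interpolation=cv2.INTER_CUBIC)
for (x,y,z,col) in((0,41,126.6,(0,255,0)),(-4.5,41,126.6,(0,0,255)),(0,-93,103,(0,255,0))):
    P=np.array([(proj(c,W(x+29*math.cos(a),y+29*math.sin(a),z))-[210,135]+.5)*6-.5 for a in np.linspace(0,6.3,60)])
    cv2.polylines(im,[P.round().astype(int)],True,col,1)
cv2.imwrite('pics/t15.png',im)
E
```

```text
[ -4.24248534  44.06711613 126.6       ] [  4.40354564 -99.35095015 103.        ]
```

View pics/t15.png

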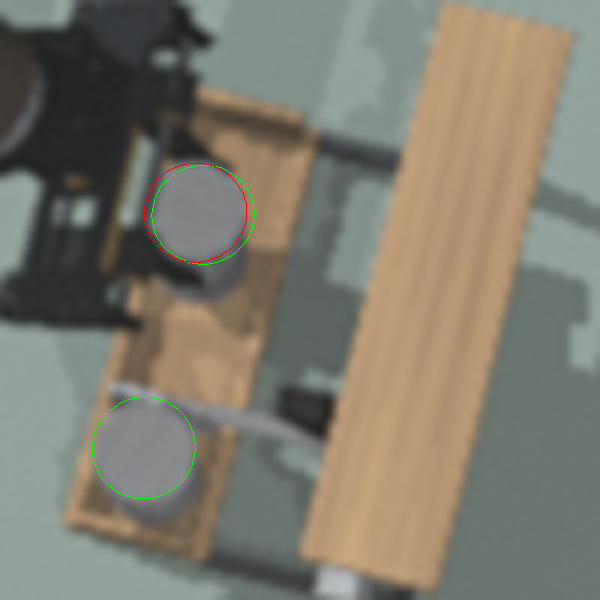

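Emit:
servo_tool(deltas=[{"slide":[0.12,0,0.08],"spin":0},{"slide":[0.1,0,0.07],"spin":0},{"slide":[0,0,0],"spin":0}])

```text
time_s: 26.35
tcp_pos: [0.5883, -0.0046, 0.0996]
ee_rot: [[-0.075, -0.994, -0.073], [-0.81, 0.104, -0.577], [0.582, 0.015, -0.813]]
wrist_force: [0.0, 0.0, -2.8]
gripper_width: 0.653
```

```bash
python3 st.py
```

```text
t 26.35 J [ 28.057  32.26  -21.46   32.303 -62.814 -55.582] tcp [ 0.588 -0.005  0.1  ] F [ 0.024  0.02  -2.832] w 0.652591832838781
[[-0.075 -0.994 -0.073]
 [-0.81   0.104 -0.577]
 [ 0.582  0.015 -0.813]]
grasp rack [ -4.404  42.497 114.799] tcp rack [ 6.479 42.578 99.592]
tool in rack
 [[ 0.813  0.029  0.582]
 [ 0.032 -0.999  0.004]
 [ 0.582  0.015 -0.813]]
```

Emit:
servo_tool(deltas=[{"slide":[-0.17,0,0.27],"spin":0},{"slide":[-0.17,0,0.27],"spin":0},{"slide":[-0.1,0,0.18],"spin":0},{"slide":[0,0,0],"spin":0}])

```text
time_s: 26.75
tcp_pos: [0.588, -0.0065, 0.0774]
ee_rot: [[-0.077, -0.994, -0.072], [-0.81, 0.104, -0.577], [0.581, 0.014, -0.814]]
wrist_force: [0.3, -0.4, -2.8]
gripper_width: 0.652
```

```bash
python3 st.py; python3 - <<'E'
from h import *
t=snap('top','top16.png')
cv2.imwrite('pics/t16.png',cv2.resize(t['frame'][:,:,::-1][135:235,210:310],None,fx=6,fy=6,interpolation=cv2.INTER_CUBIC))
E
```

```text
t 26.75 J [ 27.762  33.71  -22.872  33.308 -60.246 -57.256] tcp [ 0.588 -0.007  0.077] F [ 0.272 -0.373 -2.775] w 0.6522483862685848
[[-0.077 -0.994 -0.072]
 [-0.81   0.104 -0.577]
 [ 0.581  0.014 -0.814]]
grasp rack [-2.371 42.358 92.595] tcp rack [ 8.496 42.45  77.376]
tool in rack
 [[ 0.813  0.028  0.581]
 [ 0.031 -1.     0.005]
 [ 0.581  0.014 -0.814]]
```

View pics/t16.png

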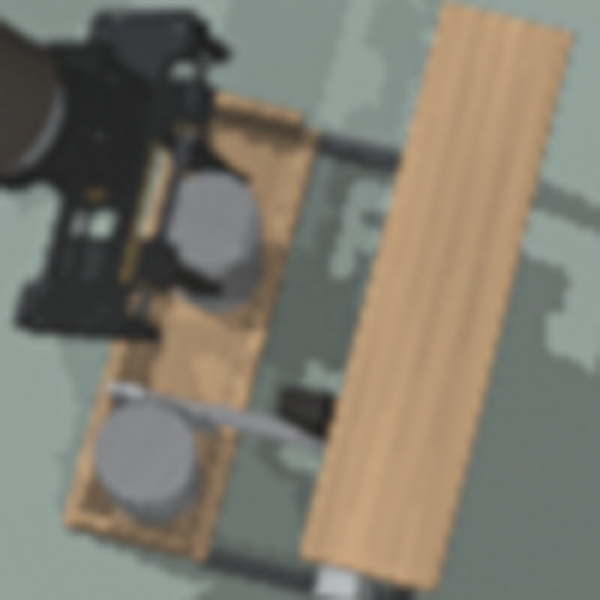

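Emit:
servo_tool(deltas=[{"slide":[-0.12,0,0.07],"spin":0},{"slide":[-0.12,0,0.1],"spin":0},{"slide":[0,0,0],"spin":0}])

```text
time_s: 27.1
tcp_pos: [0.5887, -0.0046, 0.0739]
ee_rot: [[-0.077, -0.994, -0.071], [-0.807, 0.104, -0.582], [0.586, 0.012, -0.81]]
wrist_force: [0.5, 0.2, -1.8]
gripper_width: 0.651
```

```bash
python3 st.py; python3 - <<'E'
from h import *
c=dict(np.load('pics/top16.png.npz'));print(toR(onz(c,245.4,171.3,.107)))
E
```

```text
t 27.1 J [ 27.974  34.143 -22.924  33.623 -60.153 -57.875] tcp [ 0.589 -0.005  0.074] F [ 0.538  0.161 -1.81 ] w 0.650638922134248
[[-0.077 -0.994 -0.071]
 [-0.807  0.104 -0.582]
 [ 0.586  0.012 -0.81 ]]
grasp rack [-4.454 42.859 89.024] tcp rack [ 6.502 42.979 73.871]
tool in rack
 [[ 0.81   0.028  0.586]
 [ 0.03  -1.     0.006]
 [ 0.586  0.012 -0.81 ]]
[  5.56827837  44.14684187 107.        ]
```

Emit:
servo_tool(deltas=[{"slide":[0,0,0.02],"spin":0},{"slide":[0,0,0],"spin":0},{"slide":[0,0,0],"spin":0},{"slide":[0,0,0],"spin":0},{"slide":[0,0,0],"spin":0},{"slide":[0,0,0],"spin":0}], gripper=0)

```text
time_s: 27.7
tcp_pos: [0.5897, -0.0044, 0.0742]
ee_rot: [[-0.078, -0.995, -0.069], [-0.807, 0.103, -0.582], [0.586, 0.01, -0.811]]
wrist_force: [0.4, -0.4, -0.2]
gripper_width: 0.989
```

Emit:
servo_tool(deltas=[{"slide":[0,0,-0.4],"spin":0},{"slide":[0,0,-0.8],"spin":0},{"slide":[0,0,-1],"spin":0},{"slide":[0,0,-1],"spin":0},{"slide":[0,0,-1],"spin":0},{"slide":[0,0,-1],"spin":0},{"slide":[0,0,-1],"spin":0}])

```text
time_s: 28.4
tcp_pos: [0.599, 0.0886, 0.2048]
ee_rot: [[-0.076, -0.994, -0.076], [-0.806, 0.106, -0.583], [0.587, 0.017, -0.809]]
wrist_force: [-0.0, 0.7, 1.3]
gripper_width: 0.998
```

Emit:
servo_tool(deltas=[{"slide":[-0.9,0,-0.9],"spin":0},{"slide":[-0.9,0,-0.9],"spin":0},{"slide":[-0.9,0,-0.9],"spin":0},{"slide":[-0.9,0,-0.9],"spin":0},{"slide":[-0.9,0,-0.9],"spin":0},{"slide":[-0.9,0,-0.9],"spin":0},{"slide":[-0.9,0,-0.9],"spin":0},{"slide":[0,0,0],"spin":0}])

```text
time_s: 29.2
tcp_pos: [0.622, 0.3213, 0.2513]
ee_rot: [[-0.076, -0.995, -0.067], [-0.812, 0.101, -0.575], [0.578, 0.01, -0.816]]
wrist_force: [0.2, 0.5, -0.4]
gripper_width: 1.002
```

```bash
python3 st.py; python3 - <<'E'
from h import *
t=snap('top','top17.png');s=snap('side','side17.png')
cv2.imwrite('pics/t17.png',cv2.resize(t['frame'][:,:,::-1][110:270,100:360],None,fx=3,fy=3,interpolation=cv2.INTER_CUBIC))
cv2.imwrite('pics/s17.png',cv2.resize(s['frame'][:,:,::-1][130:280,180:340],None,fx=4,fy=4,interpolation=cv2.INTER_CUBIC))
E
```

```text
t 29.2 J [  48.413   42.32    24.572   19.788 -101.713  -55.101] tcp [0.622 0.321 0.251] F [ 0.159  0.504 -0.415] w 1.0020808614840535
[[-0.076 -0.995 -0.067]
 [-0.812  0.101 -0.575]
 [ 0.578  0.01  -0.816]]
grasp rack [-331.827   32.675  266.533] tcp rack [-321.009   32.858  251.28 ]
tool in rack
 [[ 0.815  0.032  0.578]
 [ 0.032 -0.999  0.01 ]
 [ 0.578  0.01  -0.816]]
```

View pics/t17.png

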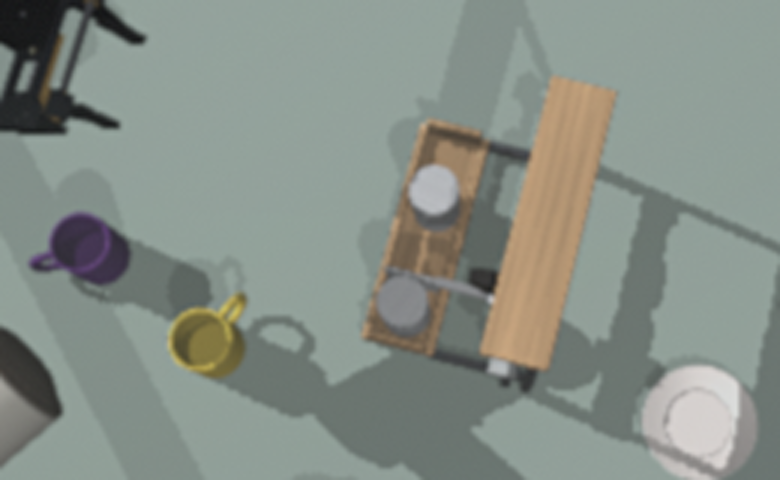

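View pics/s17.png

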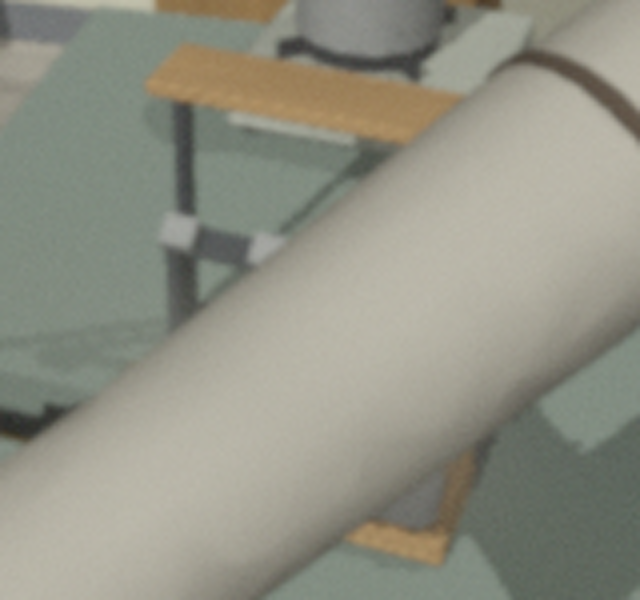

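```bash
python3 -c "
from h import *
go((.3,.42,.36))"
```

```text
14 rows of [ 0.02  0.95 -0.36]
```

Emit:
servo_tool(deltas=[{"slide":[0,0.9,-0.4],"spin":0},{"slide":[0,0.9,-0.4],"spin":0},{"slide":[0,0.9,-0.4],"spin":0},{"slide":[0,0.9,-0.4],"spin":0},{"slide":[0,0.9,-0.4],"spin":0},{"slide":[0,0.9,-0.4],"spin":0},{"slide":[0,0.9,-0.4],"spin":0},{"slide":[0,0.9,-0.4],"spin":0},{"slide":[0,0.9,-0.4],"spin":0},{"slide":[0,0.9,-0.4],"spin":0}])

```text
time_s: 30.3
tcp_pos: [0.3879, 0.3927, 0.3478]
ee_rot: [[-0.082, -0.994, -0.075], [-0.812, 0.11, -0.573], [0.578, 0.014, -0.816]]
wrist_force: [0.1, 0.1, 0.8]
gripper_width: 1.001
```

```bash
python3 - <<'E'
from h import *
s=snap('side','side18.png')
cv2.imwrite('pics/s18.png',cv2.resize(s['frame'][:,:,::-1][130:280,180:340],None,fx=4,fy=4,interpolation=cv2.INTER_CUBIC))
E
```

```text
(no output)
```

View pics/s18.png

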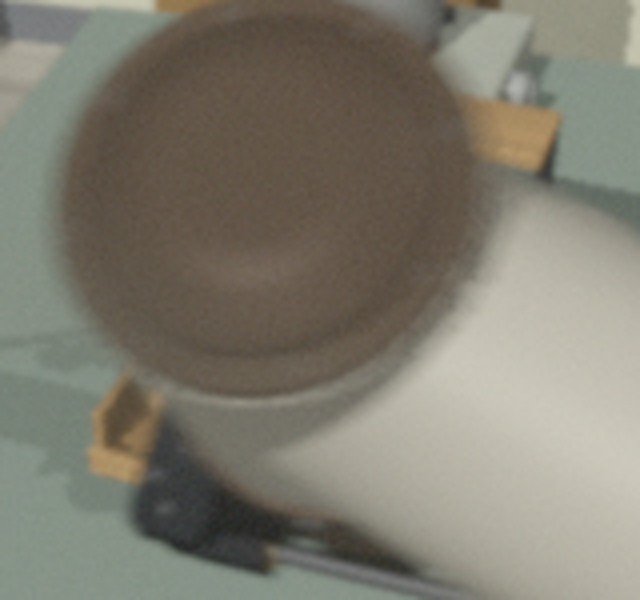

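Emit:
servo_tool(deltas=[{"slide":[0.3,0.95,0.2],"spin":0},{"slide":[0.3,0.95,0.2],"spin":0},{"slide":[0.3,0.95,0.2],"spin":0},{"slide":[0.3,0.95,0.2],"spin":0},{"slide":[0.3,0.95,0.2],"spin":0},{"slide":[0.3,0.95,0.2],"spin":0},{"slide":[0.3,0.95,0.2],"spin":0},{"slide":[0.3,0.95,0.2],"spin":0}])

```text
time_s: 31.15
tcp_pos: [0.1765, 0.3315, 0.361]
ee_rot: [[-0.08, -0.994, -0.069], [-0.82, 0.105, -0.563], [0.567, 0.011, -0.824]]
wrist_force: [-0.9, 0.8, 0.3]
gripper_width: 0.999
```

```bash
python3 - <<'E'
from h import *
s=snap('side','side19.png')
cv2.imwrite('pics/s19.png',cv2.resize(s['frame'][:,:,::-1][130:280,180:340],None,fx=4,fy=4,interpolation=cv2.INTER_CUBIC))
E
```

```text
(no output)
```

View pics/s19.png

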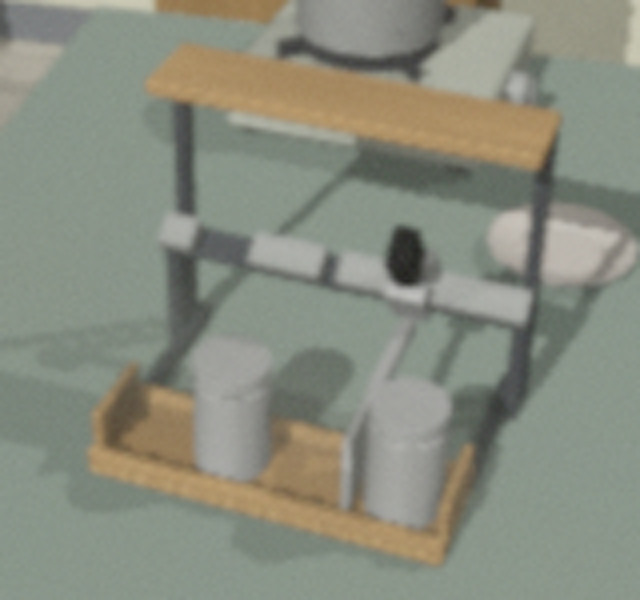

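```bash
python3 - <<'E'
from h import *
import math
s=dict(np.load('pics/side19.png.npz'));c=dict(np.load('pics/top17.png.npz'))
g=cv2.cvtColor(s['frame'],cv2.COLOR_RGB2GRAY)
for f,box,pred in(('side19',(183,203,273,290),[(95,-61,158),(87,-61,169.5)]),('side0',(170,195,220,245),[(95,98.5,158),(87,98.5,169.5)])):
    S=dict(np.load('pics/%s.png.npz'%f));gg=cv2.cvtColor(S['frame'],cv2.COLOR_RGB2GRAY);m=gg[box[0]:box[1],box[2]:box[3]]<45
    ys,xs=np.nonzero(m);print(f,xs.mean()+box[2],ys.mean()+box[0],len(xs),[proj(S,W(*p)).round(1) for p in pred])
def circ(C,x,y,z,im,o,k,col):
    P=np.array([(proj(C,W(x+29*math.cos(a),y+29*math.sin(a),z))-o+.5)*k-.5 for a in np.linspace(0,6.3,60)]);cv2.polylines(im,[P.round().astype(int)],True,col,1)
o=np.array([180,130]);im=cv2.imread('pics/s19.png')
o2=np.array([200,120]);im2=cv2.resize(c['frame'][:,:,::-1][120:240,200:320],None,fx=5,fy=5,interpolation=cv2.INTER_CUBIC)
for x,y in((0,43),(0,-95)):
    for z in(8,103): circ(s,x,y,z,im,o,4,(0,255,0))
    circ(c,x,y,103,im2,o2,5,(0,255,0))
cv2.imwrite('pics/s20.png',np.hstack([im[150:],cv2.resize(im2,None,fx=.25,fy=.25)[:1].repeat(450,0)*0]) if 0 else im);cv2.imwrite('pics/t20.png',im2)
E
```

```text
side19 281.59375 195.40625 32 [array([281.8, 193.3]), array([281.3, 191.5])]
side0 231.6 183.2 30 [array([231.7, 182.6]), array([230.6, 180.8])]
```

View pics/s20.png

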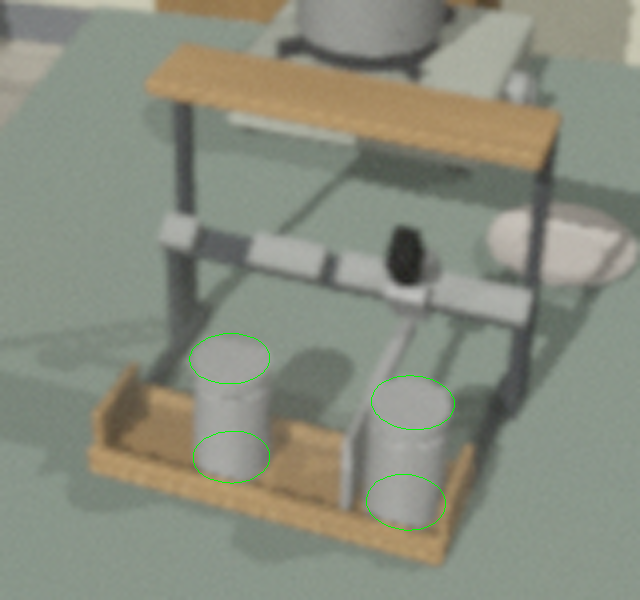

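View pics/t20.png

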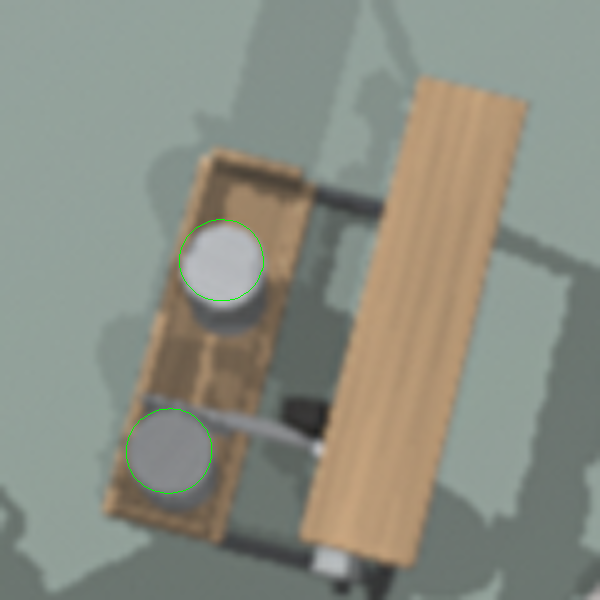

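```bash
python3 -c "
from station import sense,r
print(sense()['wrist_force'],sense()['time_s']);print(r.finish_job())"
```

```text
[-1.85789592 -1.82571618 -0.21829655] 31.2
the job is handed in; nothing more can be done
None
```

The job is handed in at 31.2 s on the robot's clock. The knob is in the front notch, the old canister is at the front, and the spare stands behind the divider. No verdict was reported, so success rests on my own checks below.

- **Tilting the tool:** the moves only allow shifts and a turn about the tool's own axis. I got the tilt of about 36° by pushing against the arm's reach limit in free air. That let the gripper come in along the knob axis.
- **Divider:** I lifted the knob about 24 mm out of the rear bay, slid the divider forward so it pushed the old canister along, and lowered the knob into the front notch.
- **Spare canister:** I gripped it with the same tilt, moved it into the lane behind the divider, released it at floor height and backed the arm clear.

**Last checks**
- **Canisters:** both camera views show both canisters upright on the lane floor. Their outlines match the expected positions, near lane y 43 mm for the spare and −95 mm for the old one, to within a few millimetres.
- **Knob:** the side view puts it at the fully-down position in the front notch. It sits 2 pixels (about 5 mm) lower in the picture than I predicted, and a raised knob would sit higher.
- **Mugs and saucer:** by eye they had not moved in the last pictures; I did not measure this.
- **Gripper:** it was open and well clear of everything.

**Disagreements:** the two cameras differed by 2–3 mm on the rack and spare canister positions. While I was placing the spare, the top view and the arm's own position differed by about the same amount. I used values in between, and felt no contact with the lane's lips as it went down.

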